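# Zero the meter and probe the candlestick's foot

### The job

Zero the bench meter by turning its knob until the pointer stands on the long zero mark and letting go. Then take the hand probe from its stand, press its sprung nose gently and squarely onto the middle of the round disc on the candlestick's foot until the nose is about half-way in, and hold it still there for two seconds, touching the candlestick with nothing else and not pushing it out of place. Finally stand the probe upright back in its stand, clear of the gripper, and leave the other things alone.

Things in the scene. Friction and masses are not known exactly. Their poses are not given: they have to be found in the camera images.
- meter: Grey bench meter, a box 140 x 140 x 56 mm high, fixed. Origin at the centre of its underside, z up. On its top a round white dial (116 mm across) with short black ticks and one long wide black tick, the zero mark, 36 to 54 mm from the centre in the meter's +x direction.
- zero_knob (a joint): Angle of the meter's black knob about the upright axis through the centre of the dial, rad; 0 = pointer on the zero mark (knob bar and pointer along the meter's +x), positive = counter-clockwise seen from above. Range -1.9 to 1.9; at the start always between +0.5 and +1.3. Stiff (0.05 N m), stays where it is left.
- knob_grip (a point): On the knob's axis, 79.5 mm above the table, at the height to grip; turns with the knob. The knob is an upright bar 42 mm long (along its own x), 14 mm thick and 33 mm high, its top 11 mm above this point, on a flat skirt 52 mm across and 6 mm high above the meter's top. The pointer is a thin black line in line with the bar, reaching 37 mm from the axis at one end only.
- stand: Grey probe stand, fixed: base plate 90 (x) x 100 (y) x 6 mm with two rails along x, 60 mm long, their tops 44 mm above the table, and a 34 mm channel between them. A low lip (to 52 mm) along the outer side of each rail leaves 76 mm between the lips. Origin at the centre of its underside, z up. When the probe is home its shoulders rest on both rails, with the nose hanging free in the channel: its origin is then 14 mm above the stand's origin on the same axis.
- probe: Hand probe standing upright in the stand, nose down: grey block 34 (x) x 56 (y) mm, from 30 to 140 mm along its z, below it a steel collar 22 mm across (12 to 30 mm) and the nose, a 12 mm pin. Mass 0.15 to 0.3 kg. Origin at the end of the nose when fully out; z runs from nose to top. Grip it across its 34 mm side about 105 mm from the nose end. It stands within about 5 degrees of the stand's yaw, wide side along the stand's y, and may stand either way on return.
- nose_tip (a point): Centre of the flat end of the probe's nose; moves with the nose.
- probe_nose (a joint): How far the sprung nose is pushed in, m: 0 out, 0.008 fully in. The spring gives 1.8 N at first and 6.6 N fully in (0.6 N per mm).
- candlestick: Brass candlestick, loose, about 2.2 kg, 190 mm high, drip pan 92 mm across at 160 mm; round foot 210 mm across whose top slopes at 30 degrees. Stem about 26 to 48 mm thick. Origin at the centre of its underside, z up. The foot bears three raised brass pieces, 120 degrees apart: one round disc (to the candlestick's -x) and two rectangular plaques.
- disc_seat: The seat of the round flat brass disc (40 mm across) on the sloping foot. Origin on the disc's axis, about 70 mm from the candlestick's axis; z is the disc's outward normal, 30 degrees from vertical, leaning away from the stem and towards the robot's side (within about 52 degrees). The disc's face is square to this z and stands 0 to 9 mm out from the origin: how far differs each time and is not reported, so it has to be felt for. The disc itself does not give.
- jar: Bystander: small glass jar with lid, 60 mm across, 75 mm high. Origin at the centre of its underside.
- brush: Bystander: flat dusting brush, 200 mm long, 42 mm wide, 20 mm high, lying on the table between the robot and the candlestick.
- drip_pan: Bystander: loose brass drip pan, 88 mm across, 34 mm high. Origin at the centre of its underside.

How it is judged:
By the outcome, as a careful person would: the job done as asked, in the order asked, and still so for the second after the job is handed in, with the robot touching nothing.
It also fails if it takes over 72 s, if anything falls off the work surface, if the arm or the gripper's body presses on something with over 40 N, if the wrist force passes 120 N, or if a joint passes its speed limit or range.

### The arm

A 6-joint arm with a two-finger parallel gripper is mounted at the origin on the work surface. World frame = base frame: x ahead of the robot, y to its left, z up, the work surface at z = 0. Lengths are in m, angles in degrees, forces in N, time in s.
With the tool pointing down it reaches from about 0.375 to 0.825 m from the base axis. Payload 5.5 kg.
Tool frame: the origin (TCP) lies on the mounting face of the last link; the fingertips stand 173 mm ahead of it and the grasp point (between the pads) lies 155 mm ahead of it; z points along the fingers, y is the line along which they close (so a half turn about z gives the same grasp; the last joint's range is limited). The gripper opens to 85 mm and grips with 20 to 120 N. Pads are 22 mm wide; open, the fingers measure 114 mm over their backs; the gripper's body (76 mm by 85 mm) begins 54 mm behind the grasp point. The pads swing forward as they close: fully open they stand 13 mm farther back than shut.
Start: joints at [-63.713, 17.962, -2.699, 69.339, 0, 90], TCP at [0.266, -0.538, 0.405] pointing down, gripper open.
Joint ranges: [-152.73, 152.73], [-39.44, 99.34], [-58.76, 71.6], [-118.89, 123.64], [-81.53, 83.1], [-180, 180]. Speed limits (degrees/s): [136.94, 136.94, 172.46, 180, 180, 180].

### API

Orientations are given as a 3x3 rotation matrix whose columns are the frame's x, y, z axes.
In Python, from station import env gives the robot as it stands.
- The arm moves only by the tool carry_out, never from a script. Its argument "motion" is a list of rows, each a list of 5 numbers: the finger opening in m, from 0 to 0.0854, then the shift along the tool's x, y, z in m, then the turn about the tool's z in rad. In form: [[claw, dx, dy, dz, yaw], ...]. A call has 1 to 5 rows; each row is the pose to reach, as a shift and turn from the pose commanded when the call began, along the tool's axes at that moment; what a row does not reach only later rows make up. A row lasts 1/10 s, in which the tool goes at most 50 mm and 8.59 degrees, less where a joint would pass 70% of its speed; a pose out of reach is approached as far as the arm can. A call with a gripper value outside its range is refused whole. The fingers move at their own pace and stop on an object; the grip force is fixed at half the most. Time passes only in rows, so rows that repeat a pose let the fingers close. It gives the time, the measured TCP pose, the force, the opening and the grip force at its end, in the units of the state.
- env.get_state(): the state, without advancing time (a new reading comes with each control period).
- env.camera(name): name is "scene" or "top" or "wrist"; returns (picture, depth): 480x640x3 uint8, red, green, blue; 480x640 float32, m along the optical axis (not along the pixel's ray), 0 where there is no reading.
- env.get_calibration(name): a dict with "vfov" (degrees; the focal length in pixels is half the picture's height over the tangent of half this angle, whatever the lens; pixels are square), "cx", "cy" (the principal point, pixels), "k1" (the pictures are not rectified: a ray, as slopes to the right and down, at radius r is drawn at 1 + k1 r^2 times it, then the intrinsics apply), "xyz" and "rotation" of the camera in the world. Camera axes: x right, y down, z forward; pixel columns grow to the right and rows downward; lengths in m; the calibration is good to about 2 mm. A picture is of the moment at which its call begins: read the wrist's pose just before it. get_calibration takes no time and is no camera call; for the wrist camera it gives the pose at the moment of the call.
- env.close_job(): hands the job in; it is judged then, once.
The state is a dict: "clock": time; "q": joint angles; "qvel": joint speeds; "joint_efforts": joint torques, N m; "tool_pos": TCP position; "tool_rot": TCP orientation; "ft_force": force on the tool from outside, world axes, zero at the start; "moment": the same for the moment, N m; "grip_width": finger opening in m; "gripper_force": force on a finger pad.
Only numpy, scipy, OpenCV 4.12 (cv2) and the standard library are available. Lean on these libraries where they do the work, as an engineer would, in place of code of your own. Each camera call takes 0.05 s, during which the arm holds its last target. There are 200 camera calls.

## Working session

There is one attempt and no reset: what is moved stays moved. The work goes in short steps, Python scripts to look and compute and a tool call to move; the robot and the scene stay as the last step left them, time stands still between calls to the robot, and variables do not carry over. Pictures are saved under pics/ and viewed, at most 10 in all, crops included, and the job is handed in when it is done.

Besides the shell and the picture viewer there is one more tool, called after ">>>" in YAML: its name, and indented under it one key for each argument. carry_out: Moves the arm, as the interface text tells. Its arguments: {"type":"object","properties":{"motion":{"type":"array","items":{"type":"array","items":{"type":"number"}}}},"required":["motion"]}

```bash
ls; mkdir -p pics
cat > h.py <<'E'
from station import env
import numpy as np, cv2
def shot(name):
    c=env.get_calibration(name); p,d=env.camera(name); return p,d,c
def K(c):
    f=240/np.tan(np.radians(c["vfov"])/2); return f
def rays(c,uv):
    f=K(c); uv=np.atleast_2d(np.array(uv,float))
    M=np.array([[f,0,c["cx"]],[0,f,c["cy"]],[0,0,1]])
    s=cv2.undistortPoints(uv.reshape(-1,1,2),M,np.array([c["k1"],0,0,0.])).reshape(-1,2)
    return np.c_[s,np.ones(len(s))]@np.array(c["rotation"]).T
def onplane(c,uv,z):
    r=rays(c,uv);o=np.array(c["xyz"]); return o+r*((z-o[2])/r[:,2])[:,None]
def cloud(c,d):
    v,u=np.mgrid[:480,:640]; r=rays(c,np.c_[u.ravel(),v.ravel()])
    return (np.array(c["xyz"])+r*d.ravel()[:,None]).reshape(480,640,3)
def save(n,p): cv2.imwrite("pics/"+n+".png",p[...,::-1])
E
python3 - <<'E'
from h import *
s=env.get_state(); print({k:np.round(v,3).tolist() for k,v in s.items()})
ps=[]
for n in("scene","top"):
    p,d,c=shot(n); np.savez("pics/"+n,p=p,d=d); print(n,c); save(n,p)
E
```

```text
pics
{'clock': 0.0, 'q': [-63.714, 18.006, -2.754, 69.338, 0.0, 90.0], 'qvel': [0.029, 0.046, 0.029, 0.035, 0.031, -0.054], 'joint_efforts': [0.001, -53.96, 33.975, 0.019, 0.0, 0.0], 'tool_pos': [0.266, -0.538, 0.404], 'tool_rot': [[0.897, 0.443, -0.001], [0.443, -0.897, 0.002], [0.0, -0.002, -1.0]], 'ft_force': [-0.107, 0.226, -0.239], 'moment': [0.004, -0.006, 0.036], 'gripper_force': 0.0, 'grip_width': 0.085}
scene {'vfov': 44.79370092754168, 'cx': 320.5699716540141, 'cy': 233.25501122028484, 'k1': -0.07028073780169339, 'xyz': array([0.9175557 , 0.52174473, 1.13330434]), 'rotation': array([[-0.84659382,  0.45502532, -0.27609936],
       [ 0.53218412,  0.73118322, -0.42679171],
       [ 0.00767818, -0.50825492, -0.86117245]])}
top {'vfov': 48.757116358003145, 'cx': 315.59632598847384, 'cy': 251.244068395434, 'k1': -0.06485302072179006, 'xyz': array([0.52346018, 0.01475675, 1.05967694]), 'rotation': array([[-2.14704045e-05, -9.98105171e-01,  6.15310311e-02],
       [-9.99899809e-01, -8.49561925e-04, -1.41297877e-02],
       [ 1.41552885e-02, -6.15251696e-02, -9.98005151e-01]])}
```

View pics/top.png

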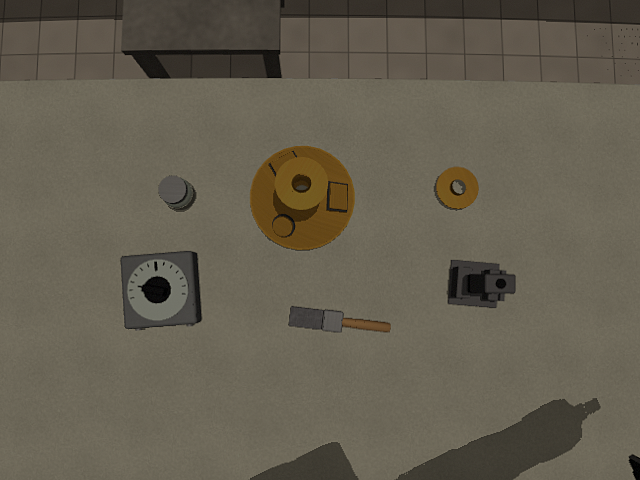

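View pics/scene.png

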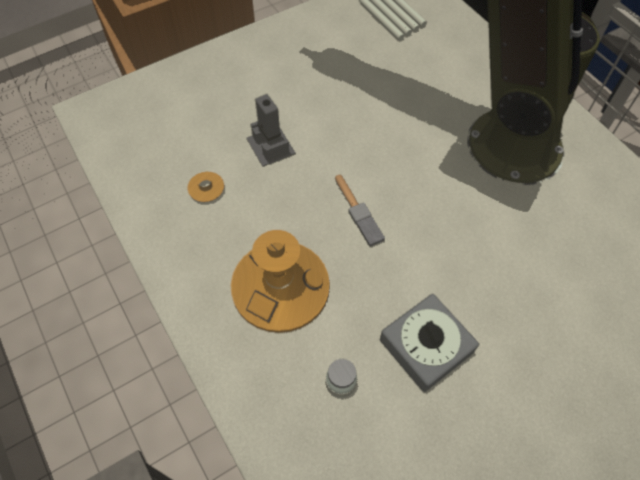

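The top view shows the meter dial at (158,290), with its zero tick pointing up at (156,264) and the pointer to the left. It also shows the candlestick foot at (302,198) with the disc at (284,226), and the stand with the probe at (475,284)/(500,284). The scene view agrees.

Run:
```python
from h import *
z=np.load("pics/top.npz");p,d=z["p"],z["d"];c=env.get_calibration("top");X=cloud(c,d);H=X[...,2]
def box(u0,v0,u1,v1):
    m=np.zeros((480,640),bool);m[v0:v1,u0:u1]=1;return m
hsv=cv2.cvtColor(p,cv2.COLOR_RGB2HSV)
# dial: white-ish pixels
b=box(110,240,210,340); w=b&(hsv[...,2]>140)
def ell(m): 
    k=max(cv2.findContours(m.astype(np.uint8),cv2.RETR_EXTERNAL,cv2.CHAIN_APPROX_NONE)[0],key=cv2.contourArea); return k
k=ell(w);e=cv2.fitEllipse(k);print("dial",e, onplane(c,[e[0]],.056), "Hmed",np.median(H[w]))
D=onplane(c,[e[0]],.056)[0]
vv,uu=np.where(b&(hsv[...,2]<90)); P=onplane(c,np.c_[uu,vv],.056); r=np.hypot(*(P[:,:2]-D[:2]).T); a=np.degrees(np.arctan2(P[:,1]-D[1],P[:,0]-D[0]))
s=(r>.038)&(r<.052); h,ed=np.histogram(a[s],72,(-180,180));i=np.argsort(h)[-6:];print("ticks",[(ed[j],h[j]) for j in i])
s=(r>.028)&(r<.036); print("pointer a",np.round(np.sort(a[s])))
# meter box edges
m=b&(H>.045)&(H<.062);k=ell(m);rr=cv2.minAreaRect(onplane(c,k.reshape(-1,2),.056)[:,:2].astype(np.float32));print("meter",rr)
# probe top / stand
b=box(430,240,540,320); m=b&(H>.14)&(H<.17); k=ell(m);print("probe top",cv2.minAreaRect(onplane(c,k.reshape(-1,2),.154)[:,:2].astype(np.float32)),np.median(H[m]))
m=b&(H>.003)&(H<.012);q=X[m][:,:2];print("base bbox",cv2.minAreaRect(q.astype(np.float32)))
m=b&(H>.036)&(H<.056);q=X[m][:,:2];print("rails",cv2.minAreaRect(q.astype(np.float32)),len(q))
# candle
b=box(230,130,370,260)&(hsv[...,1]>120);k=ell(b);e=cv2.fitEllipse(k);print("foot",e,onplane(c,[e[0]],.005))
m=b&(H>.15)&(H<.17);k=ell(m);e=cv2.fitEllipse(k);print("pan",e,onplane(c,[e[0]],.16),np.median(H[m]))
g=(hsv[...,2]<120)&box(265,205,305,245); save("disc_top",cv2.resize(p[120:270,220:380],None,fx=5,fy=4)[:600])
# disc from dark ring
vv,uu=np.where(box(270,212,300,240)); pts=X[212:240,270:300]
print(np.round(pts[::4,::4,2]*1000).astype(int))
```

```text
Traceback (most recent call last):
ValueError: max() iterable argument is empty
```

```bash
cat > m.py <<'E'
from h import *
z=np.load("pics/top.npz");p,d=z["p"],z["d"];c=env.get_calibration("top");X=cloud(c,d);H=X[...,2]
def box(u0,v0,u1,v1):
    m=np.zeros((480,640),bool);m[v0:v1,u0:u1]=1;return m
hsv=cv2.cvtColor(p,cv2.COLOR_RGB2HSV)
def ell(m): 
    m=cv2.morphologyEx(m.astype(np.uint8),cv2.MORPH_OPEN,np.ones((3,3)))
    return max(cv2.findContours(m,cv2.RETR_EXTERNAL,cv2.CHAIN_APPROX_NONE)[0],key=cv2.contourArea)
b=box(124,255,194,325); V=hsv[...,2]
t,_=cv2.threshold(V[255:325,124:194],0,255,cv2.THRESH_OTSU);print("otsu",t)
k=cv2.convexHull(ell(b&(V>t)));e=cv2.fitEllipse(k);D=onplane(c,[e[0]],.056)[0];print("dial",e,D,"H",np.median(H[b&(V>t)]))
vv,uu=np.where(b&(V<60)); P=onplane(c,np.c_[uu,vv],.056); r=np.hypot(*(P[:,:2]-D[:2]).T); a=np.degrees(np.arctan2(P[:,1]-D[1],P[:,0]-D[0]))
s=(r>.038)&(r<.052); h,ed=np.histogram(a[s],72,(-180,180));i=np.argsort(h)[-6:];print("ticks",[(ed[j],h[j]) for j in i])
s=(r>.030)&(r<.037); print("pointer a",np.round(np.sort(a[s])))
m=box(110,240,205,335)&(H>.045)&(H<.062);k=ell(m);print("meter",cv2.minAreaRect(onplane(c,k.reshape(-1,2),.056)[:,:2].astype(np.float32)))
b=box(430,240,540,320); m=b&(H>.14)&(H<.17); k=ell(m);print("probe top",cv2.minAreaRect(onplane(c,k.reshape(-1,2),.154)[:,:2].astype(np.float32)),np.median(H[m]))
for lo,hi in((.003,.012),(.036,.058)):
    m=b&(H>lo)&(H<hi);q=X[m][:,:2];print("stand",lo,cv2.minAreaRect(q.astype(np.float32)),len(q))
b=box(230,130,370,260)&(hsv[...,1]>120);k=ell(b);e=cv2.fitEllipse(k);print("foot",e,onplane(c,[e[0]],.005))
m=b&(H>.15)&(H<.17);k=ell(m);e=cv2.fitEllipse(k);print("pan",e,onplane(c,[e[0]],.16),np.median(H[m]))
save("disc_top",cv2.resize(p[125:265,230:370],(560,560),interpolation=cv2.INTER_CUBIC))
E
python3 m.py
```

```text
otsu 84.0
dial ((157.156982421875, 289.4253845214844), (60.65998458862305, 61.562225341796875), 17.789640426635742) [0.51262286 0.30070323 0.056     ] H 0.0565964018670837
ticks [(np.float64(20.0), np.int64(2)), (np.float64(105.0), np.int64(2)), (np.float64(-50.0), np.int64(2)), (np.float64(-15.0), np.int64(3)), (np.float64(0.0), np.int64(9)), (np.float64(5.0), np.int64(11))]
pointer a [ 4. 78. 79. 80. 82. 92.]
meter ((0.5127354860305786, 0.29799148440361023), (0.13821962475776672, 0.14092840254306793), 4.789556503295898)
probe top ((0.5245574116706848, -0.3145465850830078), (0.05860193446278572, 0.031114008277654648), 89.7842025756836) 0.15244009536439362
stand 0.003 ((0.5336670875549316, -0.3419727087020874), (0.22267349064350128, 0.15793168544769287), 88.47246551513672) 839
stand 0.036 ((0.5240777134895325, -0.31661057472229004), (0.09593168646097183, 0.05931758135557175), 85.74415588378906) 623
foot ((301.8288879394531, 197.36729431152344), (103.1968765258789, 104.15633392333984), 81.28955078125) [[0.69689058 0.02747999 0.005     ]]
pan ((300.936279296875, 183.068359375), (52.0986328125, 52.397918701171875), 78.6183090209961) [[0.69619123 0.02719123 0.16      ]] 0.16142638271938503
```

```bash
cat >> h.py <<'E'
from scipy.spatial.transform import Rotation as Ro
def plan(way,claw,yaws,step=.046,ys=.147,R=None,p0=None):
    """waypoints TCP world, tool yaw (rad) to add over each leg; prints calls of rounded rows"""
    s=env.get_state(); p=np.array(s["tool_pos"]) if p0 is None else np.array(p0); R=np.array(s["tool_rot"]) if R is None else R
    rows=[]
    y=0
    for w,dy in zip(way,yaws):
        w=np.array(w); n=max(1,int(np.ceil(max(np.linalg.norm(w-p)/step,abs(dy)/ys))))
        rows+=[(p+(w-p)*(i+1)/n,y+dy*(i+1)/n) for i in range(n)]; p=w; y+=dy
    p=np.array(s["tool_pos"]) if p0 is None else np.array(p0); y=0; R0=R
    for i in range(0,len(rows),5):
        R=R0@Ro.from_rotvec([0,0,y]).as_matrix(); out=[]
        for q,yy in rows[i:i+5]:
            dd=np.round(R.T@(q-p),3); out.append([claw,*[float(v) for v in dd],round(float(yy-y),3)])
        p=p+R@np.array(out[-1][1:4]); y=y+out[-1][4]
        print(out)
E
python3 - <<'E'
from h import *
plan([(.513,.299,.36)],.085,[-4.062])
E
```

```text
[[0.085, 0.021, -0.023, 0.002, -0.145], [0.085, 0.042, -0.046, 0.003, -0.29], [0.085, 0.063, -0.069, 0.005, -0.435], [0.085, 0.085, -0.092, 0.006, -0.58], [0.085, 0.106, -0.114, 0.008, -0.725]]
[[0.085, 0.031, -0.004, 0.002, -0.145], [0.085, 0.062, -0.007, 0.003, -0.291], [0.085, 0.093, -0.01, 0.005, -0.436], [0.085, 0.124, -0.013, 0.006, -0.581], [0.085, 0.155, -0.016, 0.008, -0.726]]
[[0.085, 0.025, 0.018, 0.002, -0.145], [0.085, 0.051, 0.037, 0.003, -0.29], [0.085, 0.076, 0.055, 0.005, -0.435], [0.085, 0.101, 0.073, 0.006, -0.58], [0.085, 0.126, 0.092, 0.008, -0.725]]
[[0.085, 0.007, 0.03, 0.002, -0.145], [0.085, 0.014, 0.061, 0.003, -0.29], [0.085, 0.021, 0.091, 0.005, -0.435], [0.085, 0.028, 0.121, 0.006, -0.58], [0.085, 0.034, 0.152, 0.008, -0.725]]
[[0.085, -0.015, 0.027, 0.002, -0.146], [0.085, -0.03, 0.055, 0.003, -0.291], [0.085, -0.045, 0.082, 0.005, -0.436], [0.085, -0.06, 0.109, 0.006, -0.581], [0.085, -0.075, 0.136, 0.008, -0.726]]
[[0.085, -0.03, 0.011, 0.002, -0.145], [0.085, -0.059, 0.021, 0.003, -0.29], [0.085, -0.089, 0.031, 0.005, -0.435]]
```

View pics/disc_top.png

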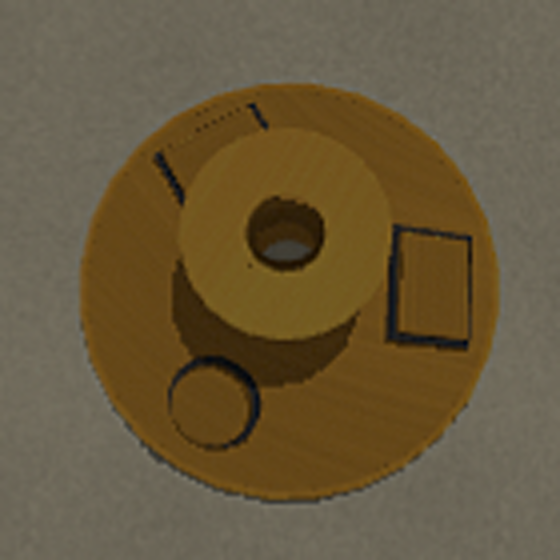

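The crop shows the disc at (214,403), which is image (283.5,225.7). The plaques are at the right and upper left. Next I move to above the meter.

>>> carry_out:
  motion:
    - [0.085, 0.021, -0.023, 0.002, -0.145]
    - [0.085, 0.042, -0.046, 0.003, -0.29]
    - [0.085, 0.063, -0.069, 0.005, -0.435]
    - [0.085, 0.085, -0.092, 0.006, -0.58]
    - [0.085, 0.106, -0.114, 0.008, -0.725]

```text
clock: 0.6
tool_pos: [0.3103, -0.3874, 0.3963]
tool_rot: [[0.372, 0.928, -0.0], [0.928, -0.372, 0.001], [0.0, -0.001, -1.0]]
ft_force: [1.0, 0.6, 0.7]
grip_width: 0.0848
gripper_force: 0.0
```

>>> carry_out:
  motion:
    - [0.085, 0.031, -0.004, 0.002, -0.145]
    - [0.085, 0.062, -0.007, 0.003, -0.291]
    - [0.085, 0.093, -0.01, 0.005, -0.436]
    - [0.085, 0.124, -0.013, 0.006, -0.581]
    - [0.085, 0.155, -0.016, 0.008, -0.726]

```text
clock: 1.1
tool_pos: [0.354, -0.2379, 0.3885]
tool_rot: [[-0.338, 0.941, -0.0], [0.941, 0.338, 0.0], [0.0, -0.0, -1.0]]
ft_force: [-0.4, -0.0, 0.4]
grip_width: 0.0852
gripper_force: 0.0
```

>>> carry_out:
  motion:
    - [0.085, 0.025, 0.018, 0.002, -0.145]
    - [0.085, 0.051, 0.037, 0.003, -0.29]
    - [0.085, 0.076, 0.055, 0.005, -0.435]
    - [0.085, 0.101, 0.073, 0.006, -0.58]
    - [0.085, 0.126, 0.092, 0.008, -0.725]

```text
clock: 1.6
tool_pos: [0.3988, -0.0885, 0.3805]
tool_rot: [[-0.877, 0.48, -0.0], [0.48, 0.877, 0.0], [0.0, -0.0, -1.0]]
ft_force: [0.6, 0.3, -0.6]
grip_width: 0.0847
gripper_force: 0.0
```

>>> carry_out:
  motion:
    - [0.085, 0.007, 0.03, 0.002, -0.145]
    - [0.085, 0.014, 0.061, 0.003, -0.29]
    - [0.085, 0.021, 0.091, 0.005, -0.435]
    - [0.085, 0.028, 0.121, 0.006, -0.58]
    - [0.085, 0.034, 0.152, 0.008, -0.725]

```text
clock: 2.1
tool_pos: [0.4428, 0.0609, 0.3725]
tool_rot: [[-0.975, -0.222, -0.0], [-0.222, 0.975, -0.0], [0.0, -0.0, -1.0]]
ft_force: [1.4, -1.2, 1.0]
grip_width: 0.085
gripper_force: 0.0
```

>>> carry_out:
  motion:
    - [0.085, -0.015, 0.027, 0.002, -0.146]
    - [0.085, -0.03, 0.055, 0.003, -0.291]
    - [0.085, -0.045, 0.082, 0.005, -0.436]
    - [0.085, -0.06, 0.109, 0.006, -0.581]
    - [0.085, -0.075, 0.136, 0.008, -0.726]

```text
clock: 2.6
tool_pos: [0.4867, 0.2099, 0.3644]
tool_rot: [[-0.581, -0.814, -0.0], [-0.814, 0.581, -0.0], [0.0, 0.0, -1.0]]
ft_force: [0.9, -0.2, 0.7]
grip_width: 0.0849
gripper_force: 0.0
```

>>> carry_out:
  motion:
    - [0.085, -0.03, 0.011, 0.002, -0.145]
    - [0.085, -0.059, 0.021, 0.003, -0.29]
    - [0.085, -0.089, 0.031, 0.005, -0.435]
    - [0.085, -0.089, 0.031, 0.005, -0.435]

```text
clock: 3.0
tool_pos: [0.5143, 0.3019, 0.3586]
tool_rot: [[-0.185, -0.983, -0.0], [-0.983, 0.185, 0.001], [-0.001, 0.0, -1.0]]
ft_force: [0.5, -0.1, 0.0]
grip_width: 0.0853
gripper_force: 0.0
```

Run:
```python
from h import *
p,d,c=shot("wrist"); np.savez("pics/w1",p=p,d=d); save("w1",p); print(c, env.get_state()["q"])
```

```text
{'vfov': 66.51103884307615, 'cx': 322.0915679891617, 'cy': 240.04992371626207, 'k1': -0.06683236097847862, 'xyz': array([0.49718415, 0.22180541, 0.32814566]), 'rotation': array([[-9.82664324e-01,  1.75863109e-01,  5.86770257e-02],
       [ 1.85393284e-01,  9.31470554e-01,  3.13036637e-01],
       [ 3.95674523e-04,  3.18488262e-01, -9.47926722e-01]])} [ 3.03044547e+01  1.86757490e+01 -7.78573201e+00  6.36078904e+01
 -8.66919690e-04 -4.88039919e+01]
```

View pics/w1.png

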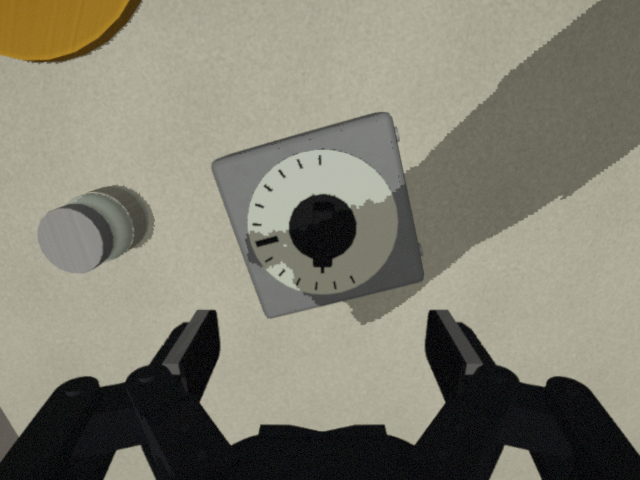

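The wrist view shows the skirt centre at about (322,225), the pointer tip at about (322,265) and the zero mark at about (267,241). I'll measure these now.

```bash
cat > dial.py <<'E'
from h import *
import sys
z=np.load(f"pics/{sys.argv[1]}.npz");p=z["p"];d=z["d"]
from types import SimpleNamespace
c=env.get_calibration("wrist");o=np.array(env.get_state()["tool_pos"]);R=np.array(env.get_state()["tool_rot"])
X=cloud(c,d);V=p.max(2)
m=((V<45)&(X[...,2]>.05)&(X[...,2]<.1)).astype(np.uint8)
n,L,st,ce=cv2.connectedComponentsWithStats(m)
# skirt blob = largest
s=st[1:,4].argmax()+1
vv,uu=np.where(L==s);P=onplane(c,np.c_[uu,vv],.062)[:,:2]
# dial mask: meter top by height
T=(np.abs(X[...,2]-.057)<.006).astype(np.uint8);k=max(cv2.findContours(T,0,1)[0],key=cv2.contourArea)
mr=cv2.minAreaRect(onplane(c,k.reshape(-1,2),.056)[:,:2].astype(np.float32));print("meter",mr);C=np.array(mr[0])
# skirt circle
core=cv2.morphologyEx((L==s).astype(np.uint8),cv2.MORPH_OPEN,np.ones((17,17)));k=max(cv2.findContours(core,0,1)[0],key=cv2.contourArea)
cc,rr=cv2.minEnclosingCircle(onplane(c,k.reshape(-1,2),.062)[:,:2].astype(np.float32));print("skirt",cc,rr)
C=np.array(cc) 
vv,uu=np.where((V<60)&(T>0)|((V<60)&(X[...,2]>.05)));P=onplane(c,np.c_[uu,vv],.056)[:,:2]-C;r=np.hypot(*P.T);a=np.degrees(np.arctan2(P[:,1],P[:,0]))
for lo,hi in((.029,.035),(.039,.052)):
    s=(r>lo)&(r<hi);h,e=np.histogram(a[s],120,(-180,180))
    for j in np.argsort(h)[-4:]:
        t=s&(abs(a-e[j]-1.5)<6); print(lo,"az",round(a[t].mean(),1),h[j])
print("tool",o,"az_y",np.degrees(np.arctan2(R[1,1],R[0,1])))
E
python3 dial.py w1
```

```text
meter ((0.5106779932975769, 0.2962701618671417), (0.137285977602005, 0.1375516802072525), 4.4846110343933105)
skirt (0.5069471001625061, 0.3049147129058838) 0.02720867283642292
0.029 az -46.3 10
0.029 az -58.6 10
0.029 az 69.1 10
0.029 az -61.4 11
0.039 az 85.2 9
0.039 az -4.1 10
0.039 az -3.8 27
0.039 az -3.9 41
tool [0.51372753 0.30024896 0.35870471] az_y 169.10842627072722
```

```bash
sed -i 's/^C=np.array(cc).*/C=np.array([float(x) for x in sys.argv[2:4]])/' dial.py; for C in "0.512 0.299" "0.511 0.2965"; do python3 dial.py w1 $C | grep az; done
```

```text
0.029 az 90.1 11
0.029 az 71.4 11
0.029 az 82.3 12
0.029 az 79.7 14
0.039 az 108.7 9
0.039 az 4.1 10
0.039 az 3.9 30
0.039 az 3.9 49
tool [0.51372753 0.30024896 0.35870471] az_y 169.10842627072722
0.029 az 88.0 14
0.029 az 73.9 15
0.029 az 76.6 16
0.029 az 79.6 16
0.039 az 77.9 6
0.039 az 7.2 12
0.039 az 7.0 28
0.039 az 7.0 48
tool [0.51372753 0.30024896 0.35870471] az_y 169.10842627072722
```

>>> carry_out:
  motion:
    - [0.06, 0.002, 0.001, 0.04, 0]
    - [0.04, 0.002, 0.001, 0.08, 0]
    - [0.04, 0.002, 0.001, 0.105, 0]
    - [0.04, 0.002, 0.001, 0.119, 0]
    - [0.04, 0.002, 0.001, 0.119, 0]

```text
clock: 3.55
tool_pos: [0.5114, 0.2959, 0.2389]
tool_rot: [[-0.192, -0.981, -0.003], [-0.981, 0.192, -0.002], [0.003, 0.003, -1.0]]
ft_force: [0.4, -0.4, 0.5]
grip_width: 0.0401
gripper_force: 0.0
```

>>> carry_out:
  motion:
    - [0.0, 0, 0, 0, 0]
    - [0.0, 0, 0, 0, 0]
    - [0.0, 0, 0, 0, 0]
    - [0.0, 0, 0, 0, 0]

```text
clock: 3.95
tool_pos: [0.5129, 0.2974, 0.2427]
tool_rot: [[-0.19, -0.982, 0.002], [-0.982, 0.19, 0.001], [-0.002, -0.002, -1.0]]
ft_force: [-1.7, -0.5, 6.9]
grip_width: 0.013
gripper_force: 59.9
```

>>> carry_out:
  motion:
    - [0.0, 0, 0, -0.003, 0.14]
    - [0.0, 0, 0, -0.003, 0.28]
    - [0.0, 0, 0, -0.003, 0.42]
    - [0.0, 0, 0, -0.003, 0.56]
    - [0.0, 0, 0, -0.003, 0.7]

```text
clock: 4.45
tool_pos: [0.5122, 0.2979, 0.2428]
tool_rot: [[-0.781, -0.624, -0.001], [-0.624, 0.781, 0.002], [-0.0, 0.002, -1.0]]
ft_force: [0.9, 4.9, -12.9]
grip_width: 0.0128
gripper_force: 61.9
```

>>> carry_out:
  motion:
    - [0.0, 0, 0, 0, 0.14]
    - [0.0, 0, 0, 0, 0.28]
    - [0.0, 0, 0, 0, 0.42]
    - [0.0, 0, 0, 0, 0.56]
    - [0.0, 0, 0, 0, 0.6]

```text
clock: 4.95
tool_pos: [0.5119, 0.2987, 0.2428]
tool_rot: [[-0.997, -0.077, -0.002], [-0.077, 0.997, 0.004], [0.002, 0.004, -1.0]]
ft_force: [0.0, 9.2, -13.1]
grip_width: 0.0127
gripper_force: 61.8
```

>>> carry_out:
  motion:
    - [0.0, 0, 0, 0, 0]
    - [0.0, 0, 0, 0, 0]

```text
clock: 5.15
tool_pos: [0.5119, 0.2986, 0.2428]
tool_rot: [[-0.997, -0.08, -0.002], [-0.08, 0.997, 0.004], [0.002, 0.004, -1.0]]
ft_force: [0.2, 9.4, -13.4]
grip_width: 0.0128
gripper_force: 61.8
```

>>> carry_out:
  motion:
    - [0.04, 0, 0, 0, 0]
    - [0.04, 0, 0, 0, 0]
    - [0.05, 0, 0, -0.03, 0]
    - [0.07, 0, 0, -0.08, 0]
    - [0.085, 0, 0, -0.12, 0]

```text
clock: 5.65
tool_pos: [0.5125, 0.2969, 0.3666]
tool_rot: [[-0.997, -0.079, 0.002], [-0.079, 0.997, 0.0], [-0.002, 0.0, -1.0]]
ft_force: [0.6, 0.2, 0.0]
grip_width: 0.0762
gripper_force: 0.0
```

```bash
python3 - <<'E'
from h import *
p,d,c=shot("wrist"); np.savez("pics/w2",p=p,d=d); save("w2",p)
E
python3 dial.py w2 0.512 0.2985
```

```text
meter ((0.5160879492759705, 0.3025566339492798), (0.1409148871898651, 0.14089182019233704), 4.6733269691467285)
skirt (0.5175710320472717, 0.30377042293548584) 0.02601865865290165
0.029 az 13.5 14
0.029 az 43.5 14
0.029 az 31.4 14
0.029 az 34.5 15
0.039 az 14.8 9
0.039 az -91.1 10
0.039 az 8.7 23
0.039 az 9.9 31
tool [0.51416012 0.29782137 0.37387979] az_y 94.51885412529708
```

View pics/w2.png

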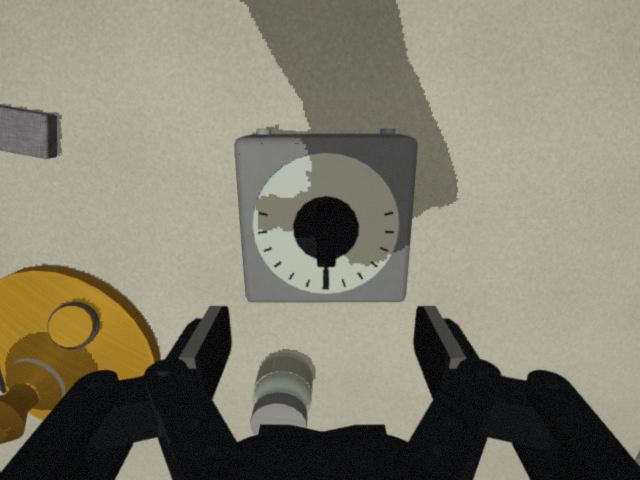

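The wrist view shows the pointer at about (325,265) in line with the zero mark at (326,278). I'll check this in numbers.

Run:
```python
from h import *
z=np.load("pics/w2.npz");p=z["p"];d=z["d"];V=p.max(2).astype(int)
for r in range(254,292,2):
    w=np.where(V[r,300:350]<60)[0]+300; print(r,(w.min(),w.max(),w.mean()) if len(w) else None, end="; ")
# shift-calibrated measurement using dial ticks
c=env.get_calibration("wrist");s=env.get_state();print(np.round(s["tool_pos"],4))
def mid(r):
    w=np.where(V[r,300:350]<60)[0]+300; return [w.mean(),r]
a=onplane(c,[mid(r) for r in (262,265)],.056).mean(0); b=onplane(c,[mid(r) for r in range(274,287)],.056).mean(0); print(a,b,(b-a)[:2])
# circle centre: dial by fit of skirt left/right
g=[np.where(V[r,280:380]<60)[0]+280 for r in range(215,235,4)];print([(x.min(),x.max()) for x in g])
```

```text
254 (np.int64(309), np.int64(342), np.float64(325.5)); 256 (np.int64(313), np.int64(338), np.float64(325.5)); 258 (np.int64(317), np.int64(335), np.float64(326.0)); 260 (np.int64(318), np.int64(334), np.float64(326.0)); 262 (np.int64(318), np.int64(334), np.float64(326.0)); 264 (np.int64(318), np.int64(334), np.float64(326.0)); 266 (np.int64(320), np.int64(331), np.float64(325.5)); 268 (np.int64(325), np.int64(326), np.float64(325.5)); 270 (np.int64(324), np.int64(327), np.float64(325.5)); 272 (np.int64(324), np.int64(327), np.float64(325.5)); 274 (np.int64(324), np.int64(327), np.float64(325.5)); 276 (np.int64(324), np.int64(327), np.float64(325.5)); 278 (np.int64(324), np.int64(327), np.float64(325.5)); 280 (np.int64(324), np.int64(327), np.float64(325.5)); 282 (np.int64(324), np.int64(327), np.float64(325.5)); 284 (np.int64(307), np.int64(327), np.float64(321.8)); 286 (np.int64(324), np.int64(327), np.float64(325.5)); 288 (np.int64(324), np.int64(327), np.float64(325.5)); 290 None; [0.5142 0.2978 0.3739]
[0.550829   0.30561964 0.056     ] [0.56622955 0.30642122 0.056     ] [0.01540055 0.00080158]
[(np.int64(297), np.int64(355)), (np.int64(295), np.int64(356)), (np.int64(294), np.int64(357)), (np.int64(293), np.int64(357)), (np.int64(294), np.int64(357))]
```

The pointer is on zero. Next I compute the disc position and go out to test how the wrist behaves at the reach limit.

Run:
```python
from h import *
z=np.load("pics/top.npz");c=env.get_calibration("top");X=cloud(c,z["d"])
P=X[221:231,279:289].reshape(-1,3);P=P[P[:,2]>.01];print("disc med",np.median(P,0))
ct=P.mean(0);n=np.linalg.svd(P-ct)[2][2];print("n",n*np.sign(n[2]))
for zz in(.03,.04,.045):
    q=onplane(c,[[283.5,225.7]],zz)[0];v=q[:2]-[.6965,.0273];print(zz,q,np.hypot(*v),np.degrees(np.arctan2(v[1],v[0])))
print(env.get_state()["tool_pos"])
plan([(.53,.25,.45),(.66,-.43,.45)],.085,[0.2,1.45])
```

```text
disc med [0.63580857 0.06224861 0.04442346]
n [-0.49221032  0.27617765  0.82550282]
0.03 [0.63687321 0.06286838 0.03      ] 0.06942956107920113 149.18321932654774
0.04 [0.63577176 0.06240113 0.04      ] 0.07014276749287782 149.9719422498234
0.045 [0.63522104 0.0621675  0.045     ] 0.07050427927016995 150.3602830478567
[0.51416012 0.29782137 0.37387979]
[[0.085, -0.006, -0.024, -0.038, 0.1], [0.085, -0.013, -0.049, -0.076, 0.2], [0.085, -0.018, -0.092, -0.076, 0.291], [0.085, -0.022, -0.135, -0.076, 0.381], [0.085, -0.027, -0.178, -0.077, 0.472]]
[[0.085, -0.024, -0.036, 0.0, 0.091], [0.085, -0.047, -0.072, 0.0, 0.181], [0.085, -0.071, -0.108, -0.0, 0.272], [0.085, -0.095, -0.144, -0.0, 0.362], [0.085, -0.119, -0.18, -0.0, 0.453]]
[[0.085, -0.037, -0.022, -0.001, 0.091], [0.085, -0.074, -0.045, -0.001, 0.181], [0.085, -0.112, -0.067, -0.001, 0.272], [0.085, -0.149, -0.089, -0.001, 0.362], [0.085, -0.186, -0.111, -0.001, 0.453]]
[[0.085, -0.043, -0.003, -0.0, 0.091], [0.085, -0.086, -0.007, -0.0, 0.181], [0.085, -0.129, -0.011, -0.001, 0.272]]
```

>>> carry_out:
  motion:
    - [0.085, -0.006, -0.024, -0.038, 0.1]
    - [0.085, -0.013, -0.049, -0.076, 0.2]
    - [0.085, -0.018, -0.092, -0.076, 0.291]
    - [0.085, -0.022, -0.135, -0.076, 0.381]
    - [0.085, -0.027, -0.178, -0.077, 0.472]

```text
clock: 6.2
tool_pos: [0.5535, 0.1201, 0.4418]
tool_rot: [[-0.922, 0.386, 0.002], [0.386, 0.922, -0.0], [-0.002, 0.001, -1.0]]
ft_force: [1.4, 1.1, 0.0]
grip_width: 0.0851
gripper_force: 0.0
```

>>> carry_out:
  motion:
    - [0.085, -0.024, -0.036, 0.0, 0.091]
    - [0.085, -0.047, -0.072, 0.0, 0.181]
    - [0.085, -0.071, -0.108, 0.0, 0.272]
    - [0.085, -0.095, -0.144, 0.0, 0.362]
    - [0.085, -0.119, -0.18, 0.0, 0.453]

```text
clock: 6.7
tool_pos: [0.5944, -0.0921, 0.4416]
tool_rot: [[-0.66, 0.751, 0.002], [0.751, 0.66, -0.001], [-0.002, 0.001, -1.0]]
ft_force: [1.2, 0.1, 0.0]
grip_width: 0.0849
gripper_force: 0.0
```

>>> carry_out:
  motion:
    - [0.085, -0.037, -0.022, -0.001, 0.091]
    - [0.085, -0.074, -0.045, -0.001, 0.181]
    - [0.085, -0.112, -0.067, -0.001, 0.272]
    - [0.085, -0.149, -0.089, -0.001, 0.362]
    - [0.085, -0.186, -0.111, -0.001, 0.453]

```text
clock: 7.2
tool_pos: [0.6346, -0.305, 0.4425]
tool_rot: [[-0.264, 0.964, 0.001], [0.964, 0.264, -0.001], [-0.001, 0.001, -1.0]]
ft_force: [0.8, -0.5, -0.0]
grip_width: 0.0846
gripper_force: 0.0
```

>>> carry_out:
  motion:
    - [0.085, -0.043, -0.003, 0, 0.091]
    - [0.085, -0.086, 0.018, 0, 0.181]
    - [0.085, -0.11, 0.035, 0, 0.272]
    - [0.085, -0.11, 0.035, 0, 0.272]

```text
clock: 7.6
tool_pos: [0.6995, -0.4027, 0.4377]
tool_rot: [[0.004, 1.0, -0.002], [1.0, -0.004, 0.0], [0.0, -0.002, -1.0]]
ft_force: [-0.7, 0.4, -1.6]
grip_width: 0.0849
gripper_force: 0.0
```

Run:
```python
from h import *
s=env.get_state(); print({k:np.round(v,3).tolist() for k,v in s.items() if k in("q","tool_pos","tool_rot")})
```

```text
{'q': [-29.92, 44.673, 44.387, 89.829, -0.033, 60.295], 'tool_pos': [0.7, -0.403, 0.438], 'tool_rot': [[0.004, 1.0, -0.002], [1.0, -0.004, 0.0], [0.0, -0.002, -1.0]]}
```

>>> carry_out:
  motion:
    - [0.085, -0.02, 0.035, 0, 0]
    - [0.085, -0.04, 0.07, 0, 0]
    - [0.085, -0.06, 0.105, 0, 0]
    - [0.085, -0.08, 0.14, 0, 0]
    - [0.085, -0.08, 0.14, 0, 0]

```text
clock: 8.1
tool_pos: [0.7676, -0.4389, 0.4117]
tool_rot: [[-0.0, 0.999, 0.041], [1.0, 0.001, -0.023], [-0.024, 0.041, -0.999]]
ft_force: [-0.2, 0.2, 0.8]
grip_width: 0.0848
gripper_force: 0.0
```

>>> carry_out:
  motion:
    - [0.085, 0, 0, 0, 0]

```text
clock: 8.2
tool_pos: [0.7673, -0.4388, 0.4143]
tool_rot: [[0.0, 0.999, 0.043], [1.0, 0.001, -0.025], [-0.025, 0.043, -0.999]]
ft_force: [0.1, 0.3, 0.3]
grip_width: 0.0851
gripper_force: 0.0
```

Run:
```python
from h import *
s=env.get_state(); print({k:np.round(v,3).tolist() for k,v in s.items() if k in("q","tool_pos","tool_rot")})
```

```text
{'q': [-29.766, 60.145, 71.507, 98.5, -0.004, 60.206], 'tool_pos': [0.767, -0.439, 0.414], 'tool_rot': [[0.0, 0.999, 0.043], [1.0, 0.001, -0.025], [-0.025, 0.043, -0.999]]}
```

>>> carry_out:
  motion:
    - [0.085, -0.025, 0.043, 0, 0]
    - [0.085, -0.05, 0.086, 0, 0]
    - [0.085, -0.075, 0.13, 0, 0]
    - [0.085, -0.1, 0.173, 0, 0]
    - [0.085, -0.125, 0.216, 0, 0]

```text
clock: 8.7
tool_pos: [0.7954, -0.4559, 0.3729]
tool_rot: [[0.002, 0.996, 0.084], [0.999, 0.002, -0.048], [-0.048, 0.084, -0.995]]
ft_force: [-0.4, -0.3, -0.5]
grip_width: 0.0851
gripper_force: 0.0
```

>>> carry_out:
  motion:
    - [0.085, 0.02, -0.035, 0, 0]
    - [0.085, 0.04, -0.07, 0, 0]
    - [0.085, 0.04, -0.07, 0, 0]

```text
clock: 9.0
tool_pos: [0.7311, -0.4192, 0.3647]
tool_rot: [[0.002, 0.996, 0.084], [0.999, 0.002, -0.048], [-0.048, 0.084, -0.995]]
ft_force: [0.5, -0.6, 1.1]
grip_width: 0.0849
gripper_force: 0.0
```

Run:
```python
from h import *
s=env.get_state(); print({k:np.round(v,3).tolist() for k,v in s.items() if k in("q","tool_pos","tool_rot")})
```

```text
{'q': [-29.828, 44.77, 34.995, 74.647, 0.001, 60.172], 'tool_pos': [0.731, -0.419, 0.365], 'tool_rot': [[0.002, 0.996, 0.084], [0.999, 0.002, -0.048], [-0.048, 0.084, -0.995]]}
```

>>> carry_out:
  motion:
    - [0.085, 0.015, -0.026, -0.03, 0]
    - [0.085, 0.038, -0.066, -0.045, 0]
    - [0.085, 0.06, -0.105, -0.06, 0]
    - [0.085, 0.085, -0.147, -0.07, 0]
    - [0.085, 0.11, -0.19, -0.08, 0]

```text
clock: 9.5
tool_pos: [0.5343, -0.3053, 0.425]
tool_rot: [[0.002, 0.996, 0.085], [0.999, 0.002, -0.048], [-0.048, 0.085, -0.995]]
ft_force: [0.7, 0.3, 0.8]
grip_width: 0.0849
gripper_force: 0.0
```

>>> carry_out:
  motion:
    - [0.085, 0.022, -0.038, -0.005, 0]
    - [0.085, 0.044, -0.076, -0.01, 0]
    - [0.085, 0.066, -0.114, -0.014, 0]
    - [0.085, 0.088, -0.152, -0.018, 0]
    - [0.085, 0.11, -0.19, -0.022, 0]

```text
clock: 10.0
tool_pos: [0.3435, -0.1948, 0.4253]
tool_rot: [[0.002, 0.996, 0.084], [0.999, 0.002, -0.048], [-0.048, 0.084, -0.995]]
ft_force: [0.1, 0.1, 1.1]
grip_width: 0.0849
gripper_force: 0.0
```

>>> carry_out:
  motion:
    - [0.085, 0.025, -0.043, 0, 0]
    - [0.085, 0.05, -0.086, 0, 0]
    - [0.085, 0.075, -0.13, 0, 0]
    - [0.085, 0.1, -0.173, 0, 0]
    - [0.085, 0.1, -0.173, 0, 0]

```text
clock: 10.5
tool_pos: [0.1685, -0.0937, 0.4052]
tool_rot: [[0.002, 0.996, 0.085], [0.999, 0.002, -0.048], [-0.048, 0.085, -0.995]]
ft_force: [0.0, -0.2, 0.4]
grip_width: 0.0845
gripper_force: 0.0
```

Run:
```python
from h import *
s=env.get_state(); print({k:np.round(v,3).tolist() for k,v in s.items() if k in("q","tool_pos","tool_rot")})
```

```text
{'q': [-29.015, -32.711, -46.082, 71.04, -0.073, 60.976], 'tool_pos': [0.168, -0.094, 0.405], 'tool_rot': [[0.002, 0.996, 0.085], [0.999, 0.002, -0.048], [-0.048, 0.085, -0.995]]}
```

>>> carry_out:
  motion:
    - [0.085, -0.018, 0.028, 0.034, 0]
    - [0.085, -0.036, 0.056, 0.068, 0]
    - [0.085, -0.054, 0.084, 0.102, 0]
    - [0.085, -0.072, 0.112, 0.136, 0]
    - [0.085, -0.087, 0.137, 0.172, 0]

```text
clock: 11.0
tool_pos: [0.3258, -0.1925, 0.2496]
tool_rot: [[0.002, 0.996, 0.086], [0.999, 0.002, -0.049], [-0.049, 0.086, -0.995]]
ft_force: [0.6, 0.6, -0.1]
grip_width: 0.0851
gripper_force: 0.0
```

>>> carry_out:
  motion:
    - [0.085, 0.025, -0.043, 0, 0]
    - [0.085, 0.05, -0.086, 0, 0]
    - [0.085, 0.05, -0.086, 0, 0]

```text
clock: 11.3
tool_pos: [0.2358, -0.14, 0.2395]
tool_rot: [[0.002, 0.997, 0.079], [0.999, 0.002, -0.045], [-0.045, 0.079, -0.996]]
ft_force: [1.5, -0.5, 0.8]
grip_width: 0.0852
gripper_force: 0.0
```

Run:
```python
from h import *
s=env.get_state(); print({k:np.round(v,3).tolist() for k,v in s.items() if k in("q","tool_pos","tool_rot")})
```

```text
{'q': [-30.748, -12.543, -58.471, 38.874, 0.088, 59.261], 'tool_pos': [0.236, -0.14, 0.239], 'tool_rot': [[0.002, 0.997, 0.079], [0.999, 0.002, -0.045], [-0.045, 0.079, -0.996]]}
```

>>> carry_out:
  motion:
    - [0.085, 0.025, -0.043, 0, 0]
    - [0.085, 0.05, -0.086, 0, 0]
    - [0.085, 0.05, -0.086, 0, 0]
    - [0.085, 0.05, -0.086, 0, 0]

```text
clock: 11.7
tool_pos: [0.1866, -0.1121, 0.2782]
tool_rot: [[0.001, 0.998, 0.056], [1.0, 0.001, -0.031], [-0.031, 0.056, -0.998]]
ft_force: [0.1, 0.4, -0.5]
grip_width: 0.085
gripper_force: 0.0
```

Run:
```python
from h import *
s=env.get_state(); print({k:np.round(v,3).tolist() for k,v in s.items() if k in("q","tool_pos","tool_rot")})
```

```text
{'q': [-31.094, -22.919, -58.657, 50.581, 0.123, 58.91], 'tool_pos': [0.187, -0.112, 0.278], 'tool_rot': [[0.001, 0.998, 0.056], [1.0, 0.001, -0.031], [-0.031, 0.056, -0.998]]}
```

>>> carry_out:
  motion:
    - [0.085, 0.014, -0.024, 0.041, 0]
    - [0.085, 0.028, -0.048, 0.083, 0]
    - [0.085, 0.042, -0.073, 0.125, 0]
    - [0.085, 0.042, -0.073, 0.125, 0]

```text
clock: 12.1
tool_pos: [0.2028, -0.1237, 0.2523]
tool_rot: [[0.0, 1.0, 0.021], [1.0, 0.0, -0.01], [-0.01, 0.021, -1.0]]
ft_force: [0.1, 0.0, 0.1]
grip_width: 0.085
gripper_force: 0.0
```

Run:
```python
from h import *
s=env.get_state(); print({k:np.round(v,3).tolist() for k,v in s.items() if k in("q","tool_pos","tool_rot")})
```

```text
{'q': [-31.488, -16.191, -58.681, 46.197, 0.144, 58.508], 'tool_pos': [0.203, -0.124, 0.252], 'tool_rot': [[0.0, 1.0, 0.021], [1.0, 0.0, -0.01], [-0.01, 0.021, -1.0]]}
```

>>> carry_out:
  motion:
    - [0.085, 0.014, -0.024, 0.041, 0]
    - [0.085, 0.022, -0.038, 0.066, 0]
    - [0.085, 0.022, -0.038, 0.066, 0]

```text
clock: 12.4
tool_pos: [0.2119, -0.1307, 0.229]
tool_rot: [[0.0, 1.0, -0.014], [1.0, 0.0, 0.012], [0.012, -0.014, -1.0]]
ft_force: [-0.9, 0.0, 1.7]
grip_width: 0.0851
gripper_force: 0.0
```

Run:
```python
from h import *
s=env.get_state(); print({k:np.round(v,4).tolist() for k,v in s.items() if k in("q","tool_pos","tool_rot")})
plan([(.524,-.3145,.43)],.085,[0])
```

```text
{'q': [-31.7641, -10.7479, -58.7002, 43.1159, 0.149, 58.2352], 'tool_pos': [0.2119, -0.1307, 0.229], 'tool_rot': [[0.0001, 0.9999, -0.0145], [0.9999, 0.0001, 0.012], [0.012, -0.0145, -0.9998]]}
[[0.085, -0.018, 0.031, -0.021, 0.0], [0.085, -0.036, 0.062, -0.042, 0.0], [0.085, -0.054, 0.093, -0.062, 0.0], [0.085, -0.073, 0.124, -0.083, 0.0], [0.085, -0.091, 0.155, -0.104, 0.0]]
[[0.085, -0.018, 0.031, -0.021, 0.0], [0.085, -0.036, 0.061, -0.041, 0.0], [0.085, -0.054, 0.092, -0.062, 0.0], [0.085, -0.072, 0.123, -0.083, 0.0], [0.085, -0.09, 0.154, -0.104, 0.0]]
```

>>> carry_out:
  motion:
    - [0.085, -0.018, 0.031, -0.021, 0.0]
    - [0.085, -0.036, 0.062, -0.042, 0.0]
    - [0.085, -0.054, 0.093, -0.062, 0.0]
    - [0.085, -0.073, 0.124, -0.083, 0.0]
    - [0.085, -0.091, 0.155, -0.104, 0.0]

```text
clock: 12.9
tool_pos: [0.3692, -0.2234, 0.3316]
tool_rot: [[-0.0, 1.0, -0.013], [1.0, 0.0, 0.011], [0.011, -0.013, -1.0]]
ft_force: [0.6, -0.1, -0.0]
grip_width: 0.0849
gripper_force: 0.0
```

>>> carry_out:
  motion:
    - [0.085, -0.018, 0.031, -0.021, 0.0]
    - [0.085, -0.036, 0.061, -0.041, 0.0]
    - [0.085, -0.054, 0.092, -0.062, 0.0]
    - [0.085, -0.072, 0.123, -0.083, 0.0]
    - [0.085, -0.09, 0.154, -0.104, 0.0]

```text
clock: 13.4
tool_pos: [0.5245, -0.3144, 0.4325]
tool_rot: [[-0.0, 1.0, -0.013], [1.0, 0.0, 0.011], [0.011, -0.013, -1.0]]
ft_force: [0.1, 0.2, 0.4]
grip_width: 0.0853
gripper_force: 0.0
```

>>> carry_out:
  motion:
    - [0.085, 0, 0, 0, 0]
    - [0.085, 0, 0, 0, 0]

```text
clock: 13.6
tool_pos: [0.5237, -0.314, 0.4312]
tool_rot: [[-0.0, 1.0, -0.014], [1.0, 0.0, 0.012], [0.012, -0.014, -1.0]]
ft_force: [0.1, 0.5, -0.9]
grip_width: 0.0847
gripper_force: 0.0
```

```bash
cat > pr.py <<'E'
from h import *
p,d,c=shot("wrist"); np.savez("pics/w3",p=p,d=d); save("w3",p);X=cloud(c,d);H=X[...,2]
rr=np.hypot(X[...,0]-.524,X[...,1]+.3145)
def rect(lo,hi,zz):
    m=((H>lo)&(H<hi)&(rr<.09)).astype(np.uint8);m=cv2.morphologyEx(m,cv2.MORPH_OPEN,np.ones((3,3)));k=np.vstack(cv2.findContours(m,0,1)[0])
    v=cv2.minAreaRect(onplane(c,k.reshape(-1,2),zz)[:,:2].astype(np.float32));print(lo,v,m.sum(),np.median(H[m>0]))
rect(.145,.165,.154);rect(.002,.012,.006);rect(.04,.058,.05)
s=env.get_state(); print({k:np.round(v,4).tolist() for k,v in s.items() if k in("q","tool_pos","tool_rot")})
E
python3 pr.py
```

```text
0.145 ((0.5231673717498779, -0.3172149956226349), (0.056498244404792786, 0.03351028636097908), 88.76908874511719) 3449 0.1542415448810161
0.002 ((0.5233874320983887, -0.31843066215515137), (0.1000368595123291, 0.08975901454687119), 85.09869384765625) 2499 0.0063611935368522166
0.04 ((0.5229620933532715, -0.3188212215900421), (0.09626598656177521, 0.059412162750959396), 84.98527526855469) 1856 0.045225631024504
{'q': [-30.9827, 19.1775, 2.3389, 74.2543, 0.1612, 59.0046], 'tool_pos': [0.5228, -0.3134, 0.4307], 'tool_rot': [[-0.0001, 0.9999, -0.0149], [0.9999, 0.0003, 0.0122], [0.0122, -0.0149, -0.9998]]}
```

View pics/w3.png

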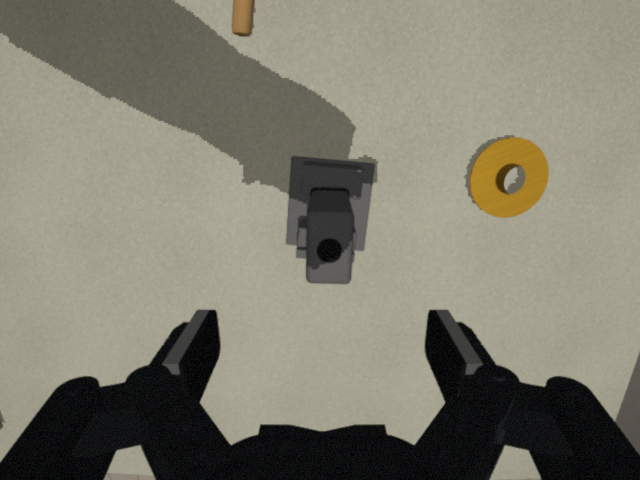

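The wrist view shows the probe top hole at (329,250), the stand base around (330,205) and the drip pan at (508,178). Now I descend and grip.

>>> carry_out:
  motion:
    - [0.085, -0.003, 0.002, 0.04, 0.01]
    - [0.085, -0.005, 0.003, 0.08, 0.02]
    - [0.085, -0.007, 0.004, 0.12, 0.02]
    - [0.085, -0.007, 0.004, 0.145, 0.02]
    - [0.085, -0.007, 0.004, 0.156, 0.02]

```text
clock: 14.15
tool_pos: [0.5226, -0.3174, 0.272]
tool_rot: [[0.02, 1.0, -0.019], [1.0, -0.02, 0.015], [0.014, -0.019, -1.0]]
ft_force: [0.4, 0.2, -0.2]
grip_width: 0.0845
gripper_force: 0.0
```

>>> carry_out:
  motion:
    - [0.085, 0, 0, 0, 0]
    - [0.04, 0, 0, 0, 0]
    - [0.02, 0, 0, 0, 0]
    - [0.02, 0, 0, 0, 0]
    - [0.02, 0, 0, 0, 0]

```text
clock: 14.65
tool_pos: [0.5261, -0.3194, 0.2769]
tool_rot: [[0.02, 1.0, -0.01], [1.0, -0.02, 0.01], [0.01, -0.011, -1.0]]
ft_force: [0.8, 0.6, 4.7]
grip_width: 0.0332
gripper_force: 59.8
```

Run:
```python
from h import *
s=env.get_state(); print({k:np.round(v,4).tolist() for k,v in s.items() if k!="joint_efforts"})
```

```text
{'clock': 14.65, 'q': [-31.3057, 24.383, -10.7083, 55.7227, 0.1852, 59.8257], 'qvel': [-0.0036, 0.0589, -0.0794, -0.1022, -0.0563, -0.1257], 'tool_pos': [0.5261, -0.3194, 0.2769], 'tool_rot': [[0.0198, 0.9997, -0.0105], [0.9998, -0.0197, 0.0101], [0.0099, -0.0107, -0.9999]], 'ft_force': [0.8329, 0.5742, 4.6744], 'moment': [0.0628, -0.1218, 0.0191], 'gripper_force': 59.8076, 'grip_width': 0.0332}
```

>>> carry_out:
  motion:
    - [0.02, 0, 0, -0.02, 0]
    - [0.02, 0, 0, -0.06, 0]
    - [0.02, 0, 0, -0.1, 0]
    - [0.02, 0, 0, -0.14, 0]
    - [0.02, 0, 0, -0.17, 0]

```text
clock: 15.15
tool_pos: [0.5276, -0.3209, 0.4483]
tool_rot: [[0.02, 1.0, -0.011], [1.0, -0.02, 0.01], [0.01, -0.012, -1.0]]
ft_force: [0.9, 0.3, -1.7]
grip_width: 0.0333
gripper_force: 60.1
```

>>> carry_out:
  motion:
    - [0.02, -0.02, 0.035, 0, 0]
    - [0.02, -0.04, 0.07, 0, 0]
    - [0.02, -0.06, 0.105, 0, 0]
    - [0.02, -0.08, 0.14, 0, 0]
    - [0.02, -0.1, 0.173, 0, 0]

```text
clock: 15.65
tool_pos: [0.6979, -0.4238, 0.4419]
tool_rot: [[0.02, 1.0, -0.013], [1.0, -0.02, 0.011], [0.011, -0.013, -1.0]]
ft_force: [1.9, -1.2, -1.6]
grip_width: 0.0335
gripper_force: 60.2
```

>>> carry_out:
  motion:
    - [0.02, -0.02, 0.035, -0.03, 0]
    - [0.02, -0.04, 0.07, -0.06, 0]
    - [0.02, -0.06, 0.105, -0.09, 0]
    - [0.02, -0.08, 0.14, -0.12, 0]
    - [0.02, -0.1, 0.173, -0.15, 0]

```text
clock: 16.15
tool_pos: [0.718, -0.4356, 0.4865]
tool_rot: [[0.02, 0.999, 0.029], [1.0, -0.02, -0.014], [-0.014, 0.029, -0.999]]
ft_force: [0.1, 0.2, -1.5]
grip_width: 0.0332
gripper_force: 63.1
```

>>> carry_out:
  motion:
    - [0.02, -0.02, 0.035, -0.03, 0]
    - [0.02, -0.04, 0.07, -0.06, 0]
    - [0.02, -0.06, 0.105, -0.09, 0]
    - [0.02, -0.08, 0.14, -0.12, 0]
    - [0.02, -0.1, 0.173, -0.15, 0]

```text
clock: 16.65
tool_pos: [0.7148, -0.4332, 0.5153]
tool_rot: [[0.021, 0.997, 0.068], [0.999, -0.019, -0.038], [-0.037, 0.069, -0.997]]
ft_force: [-0.3, 0.1, -2.9]
grip_width: 0.0337
gripper_force: 63.2
```

Run:
```python
from h import *
s=env.get_state(); print({k:np.round(v,4).tolist() for k,v in s.items() if k!="joint_efforts"})
```

```text
{'clock': 16.65, 'q': [-31.2496, 53.341, 71.5716, 103.7521, 0.1626, 59.9002], 'qvel': [-0.2572, -2.1569, -0.2065, 2.6607, 0.0285, -0.0921], 'tool_pos': [0.7148, -0.4332, 0.5153], 'tool_rot': [[0.0212, 0.9974, 0.0682], [0.9991, -0.0186, -0.0381], [-0.0367, 0.069, -0.9969]], 'ft_force': [-0.2736, 0.122, -2.8662], 'moment': [0.0486, 0.0845, -0.0223], 'gripper_force': 63.1687, 'grip_width': 0.0337}
```

>>> carry_out:
  motion:
    - [0.02, -0.022, 0.038, -0.022, 0]
    - [0.02, -0.044, 0.076, -0.044, 0]
    - [0.02, -0.066, 0.114, -0.066, 0]
    - [0.02, -0.088, 0.152, -0.088, 0]
    - [0.02, -0.11, 0.19, -0.11, 0]

```text
clock: 17.15
tool_pos: [0.7219, -0.4377, 0.5242]
tool_rot: [[0.023, 0.994, 0.107], [0.998, -0.017, -0.062], [-0.06, 0.109, -0.992]]
ft_force: [-0.2, -0.4, -2.0]
grip_width: 0.0335
gripper_force: 63.2
```

>>> carry_out:
  motion:
    - [0.02, -0.022, 0.038, -0.022, 0]
    - [0.02, -0.044, 0.076, -0.044, 0]
    - [0.02, -0.066, 0.114, -0.066, 0]
    - [0.02, -0.088, 0.152, -0.088, 0]
    - [0.02, -0.11, 0.19, -0.11, 0]

```text
clock: 17.65
tool_pos: [0.7268, -0.4407, 0.5387]
tool_rot: [[0.026, 0.989, 0.149], [0.996, -0.014, -0.087], [-0.084, 0.15, -0.985]]
ft_force: [0.5, 0.0, -1.8]
grip_width: 0.0332
gripper_force: 63.1
```

>>> carry_out:
  motion:
    - [0.02, -0.023, 0.041, -0.016, 0]
    - [0.02, -0.046, 0.082, -0.032, 0]
    - [0.02, -0.07, 0.123, -0.048, 0]
    - [0.02, -0.093, 0.164, -0.064, 0]
    - [0.02, -0.117, 0.2, -0.08, 0]

```text
clock: 18.15
tool_pos: [0.7394, -0.4477, 0.541]
tool_rot: [[0.03, 0.981, 0.19], [0.994, -0.009, -0.112], [-0.108, 0.192, -0.975]]
ft_force: [0.3, -0.5, -2.0]
grip_width: 0.0336
gripper_force: 63.1
```

Run:
```python
from h import *
s=env.get_state(); print({k:np.round(v,4).tolist() for k,v in s.items() if k in("q","tool_rot","tool_pos")})
```

```text
{'q': [-31.2227, 51.9385, 71.5241, 96.8513, 0.1645, 59.9478], 'tool_pos': [0.7394, -0.4477, 0.541], 'tool_rot': [[0.0305, 0.9813, 0.19], [0.9937, -0.0092, -0.1118], [-0.108, 0.1922, -0.9754]]}
```

>>> carry_out:
  motion:
    - [0.02, -0.024, 0.042, -0.012, 0]
    - [0.02, -0.048, 0.084, -0.024, 0]
    - [0.02, -0.072, 0.125, -0.036, 0]
    - [0.02, -0.096, 0.167, -0.048, 0]
    - [0.02, -0.12, 0.21, -0.06, 0]

```text
clock: 18.65
tool_pos: [0.7549, -0.4566, 0.539]
tool_rot: [[0.036, 0.972, 0.232], [0.991, -0.004, -0.137], [-0.132, 0.234, -0.963]]
ft_force: [-0.4, 0.2, -2.2]
grip_width: 0.0335
gripper_force: 63.1
```

>>> carry_out:
  motion:
    - [0.02, -0.024, 0.042, -0.01, 0]
    - [0.02, -0.048, 0.084, -0.02, 0]
    - [0.02, -0.072, 0.125, -0.03, 0]
    - [0.02, -0.096, 0.167, -0.04, 0]
    - [0.02, -0.12, 0.21, -0.05, 0]

```text
clock: 19.15
tool_pos: [0.7699, -0.4652, 0.5384]
tool_rot: [[0.042, 0.961, 0.273], [0.987, 0.003, -0.162], [-0.157, 0.276, -0.948]]
ft_force: [-0.7, 1.1, -1.9]
grip_width: 0.0335
gripper_force: 63.1
```

>>> carry_out:
  motion:
    - [0.02, -0.024, 0.042, -0.008, 0]
    - [0.02, -0.048, 0.084, -0.016, 0]
    - [0.02, -0.072, 0.125, -0.024, 0]
    - [0.02, -0.096, 0.167, -0.032, 0]
    - [0.02, -0.12, 0.21, -0.04, 0]

```text
clock: 19.65
tool_pos: [0.7845, -0.4737, 0.539]
tool_rot: [[0.05, 0.948, 0.314], [0.982, 0.01, -0.187], [-0.18, 0.318, -0.931]]
ft_force: [0.3, 0.1, -2.1]
grip_width: 0.0335
gripper_force: 63.1
```

>>> carry_out:
  motion:
    - [0.02, -0.024, 0.042, -0.006, 0]
    - [0.02, -0.048, 0.084, -0.012, 0]
    - [0.02, -0.072, 0.125, -0.018, 0]
    - [0.02, -0.096, 0.167, -0.024, 0]
    - [0.02, -0.12, 0.21, -0.03, 0]

```text
clock: 20.15
tool_pos: [0.7987, -0.4819, 0.5407]
tool_rot: [[0.058, 0.933, 0.355], [0.977, 0.019, -0.211], [-0.204, 0.359, -0.911]]
ft_force: [0.3, 2.0, -1.9]
grip_width: 0.0334
gripper_force: 63.1
```

>>> carry_out:
  motion:
    - [0.02, -0.024, 0.042, -0.004, 0]
    - [0.02, -0.048, 0.084, -0.008, 0]
    - [0.02, -0.072, 0.125, -0.012, 0]
    - [0.02, -0.096, 0.167, -0.016, 0]
    - [0.02, -0.12, 0.21, -0.02, 0]

```text
clock: 20.65
tool_pos: [0.8125, -0.4899, 0.5433]
tool_rot: [[0.068, 0.916, 0.395], [0.971, 0.029, -0.235], [-0.227, 0.399, -0.888]]
ft_force: [-0.2, -0.7, -1.0]
grip_width: 0.0332
gripper_force: 63.1
```

```bash
cat > st.py <<'E'
from h import *
a=np.array([-.0099,.0107,.9999])
s=env.get_state(); R=np.array(s["tool_rot"]);n=R@a
print({k:np.round(v,4).tolist() for k,v in s.items() if k in("clock","q","tool_rot","tool_pos","ft_force")})
print("probe tilt",np.degrees(np.arccos(-n[2])),"az",np.degrees(np.arctan2(n[1],n[0])),"nose",np.array(s["tool_pos"])+R@[-.0005,-.0003,.263])
E
python3 st.py
```

```text
{'clock': 20.65, 'q': [-31.1112, 53.5709, 71.5309, 80.6091, 0.1274, 60.0955], 'tool_pos': [0.8125, -0.4899, 0.5433], 'tool_rot': [[0.068, 0.9164, 0.3945], [0.9714, 0.0293, -0.2355], [-0.2273, 0.3993, -0.8882]], 'ft_force': [-0.2265, -0.682, -1.0468]}
probe tilt 28.164628868219 az -31.235460036612654 nose [ 0.91596297 -0.5523767   0.30972978]
```

>>> carry_out:
  motion:
    - [0.02, -0.024, 0.042, -0.004, 0]
    - [0.02, -0.048, 0.084, -0.008, 0]
    - [0.02, -0.072, 0.125, -0.012, 0]

```text
clock: 20.95
tool_pos: [0.8232, -0.4962, 0.552]
tool_rot: [[0.079, 0.898, 0.434], [0.965, 0.04, -0.259], [-0.25, 0.439, -0.863]]
ft_force: [0.6, -0.1, -1.5]
grip_width: 0.0332
gripper_force: 63.1
```

>>> carry_out:
  motion:
    - [0.02, 0, 0, 0, 0]

```text
clock: 21.05
tool_pos: [0.823, -0.4962, 0.5518]
tool_rot: [[0.079, 0.898, 0.433], [0.965, 0.04, -0.259], [-0.25, 0.438, -0.863]]
ft_force: [-0.7, 0.1, -2.5]
grip_width: 0.0335
gripper_force: 63.1
```

```bash
python3 st.py
python3 - <<'E'
from h import *
for n,(u,v) in(("top",(283.5,225.7)),("scene",(314,279))):
    p,d,c=shot(n);np.savez("pics/b"+n,p=p,d=d);X=cloud(c,d);u,v=int(round(u)),int(round(v))
    # disc: dark rim contour around centre -> flood bounded region
    hsv=cv2.cvtColor(p,cv2.COLOR_RGB2HSV); V=hsv[...,2]
    P=X[v-4:v+5,u-4:u+5].reshape(-1,3); print(n,np.median(P,0))
    w=cv2.resize(p[v-25:v+25,u-25:u+25],(400,400),interpolation=cv2.INTER_CUBIC); save("d_"+n,w)
a=cv2.imread("pics/d_top.png");b=cv2.imread("pics/d_scene.png");cv2.imwrite("pics/dd.png",np.hstack([a,b]))
E
```

```text
{'clock': 21.05, 'q': [-31.105, 53.4844, 71.538, 77.7646, 0.1247, 60.1094], 'tool_pos': [0.823, -0.4962, 0.5518], 'tool_rot': [[0.0786, 0.898, 0.433], [0.9651, 0.0402, -0.2587], [-0.2497, 0.4382, -0.8635]], 'ft_force': [-0.6566, 0.1027, -2.532]}
probe tilt 31.102680945078827 az -31.22410004296787 nose [ 0.93660641 -0.56471949  0.32468589]
top [0.63477434 0.06126001 0.04352199]
scene [0.63862812 0.06729309 0.04247798]
```

View pics/dd.png

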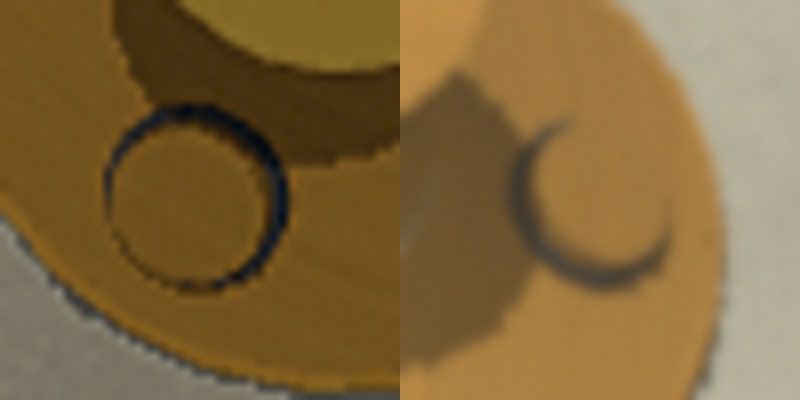

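The left (top) crop shows the disc face centred at about (188,204), with the dark seat ring offset to the upper right. The right (scene) crop shows the face centred at about (605,193). I'll triangulate from these.

Run:
```python
from h import *
L=[]
for n,uv in(("top",(282.1,226.1)),("scene",(314.2,277.7))):
    c=env.get_calibration(n);r=rays(c,[uv])[0];r/=np.linalg.norm(r);L.append((np.array(c["xyz"]),r))
    z=np.load("pics/b"+n+".npz");X=cloud(c,z["d"]);u,v=map(round,uv);P=X[v-5:v+6,u-5:u+6].reshape(-1,3);print(n,"depth pt",np.median(P,0), "on .044",onplane(c,[uv],.044))
(o1,r1),(o2,r2)=L
t=np.linalg.lstsq(np.c_[r1,-r2],o2-o1,rcond=None)[0];a=o1+t[0]*r1;b=o2+t[1]*r2;print("tri",(a+b)/2,"gap",np.linalg.norm(a-b))
# candle axis from scene: pan & foot
c=env.get_calibration("scene");z=np.load("pics/bscene.npz");X=cloud(c,z["d"]);P=X.reshape(-1,3)
for n in("top","scene"):
    c=env.get_calibration(n);z=np.load(f"pics/b{n}.npz");X=cloud(c,z["d"]);m=((abs(X[...,2]-.161)<.006)&(np.hypot(X[...,0]-.697,X[...,1]-.027)<.08)).astype(np.uint8)
    k=max(cv2.findContours(m,0,1)[0],key=cv2.contourArea);print(n,"pan",cv2.minEnclosingCircle(onplane(c,k.reshape(-1,2),.161)[:,:2].astype(np.float32)))
```

```text
top depth pt [0.63487747 0.06511952 0.04234863] on .044 [[0.63455356 0.06490719 0.044     ]]
scene depth pt [0.63671608 0.06540848 0.04272052] on .044 [[0.63666149 0.06573214 0.044     ]]
tri [0.63536846 0.06471807 0.04070119] gap 0.0011472827082727984
top pan ((0.6962752938270569, 0.027277253568172455), 0.046049684286117554)
scene pan ((0.6990427374839783, 0.026439040899276733), 0.04641246423125267)
```

```bash
cat > go.py <<'E'
from h import *
import sys
a=np.array([-.0099,.0107,.9999]);b=np.array([-.0005,-.0003,.263])
s=env.get_state();R=np.array(s["tool_rot"]);F=np.array([.6355,.065,.043]);n=R@a
T=lambda so: F-so*n-R@b
print("standoff .15",T(.15),".03",T(.03))
w=T(.15)
plan([(.62,-.15,.56),w+[0,0,.06],w,T(.03)],.02,[0]*4)
E
python3 go.py
```

```text
standoff .15 [0.45571328 0.17365295 0.39857492] .03 [0.50871281 0.14153154 0.29581576]
[[0.02, 0.035, -0.018, -0.021, 0.0], [0.02, 0.07, -0.037, -0.041, 0.0], [0.02, 0.105, -0.055, -0.062, 0.0], [0.02, 0.14, -0.073, -0.082, 0.0], [0.02, 0.176, -0.092, -0.103, 0.0]]
[[0.02, 0.035, -0.018, -0.02, 0.0], [0.02, 0.07, -0.036, -0.041, 0.0], [0.02, 0.105, -0.054, -0.061, 0.0], [0.02, 0.14, -0.073, -0.082, 0.0], [0.02, 0.176, -0.093, -0.089, 0.0]]
[[0.02, 0.036, -0.02, -0.008, 0.0], [0.02, 0.072, -0.039, -0.015, 0.0], [0.02, 0.108, -0.059, -0.023, 0.0], [0.02, 0.145, -0.079, -0.03, 0.0], [0.02, 0.181, -0.099, -0.038, 0.0]]
[[0.02, 0.036, -0.02, -0.007, 0.0], [0.02, 0.072, -0.04, -0.014, 0.0], [0.02, 0.108, -0.06, -0.022, 0.0], [0.02, 0.115, -0.073, 0.004, 0.0], [0.02, 0.123, -0.086, 0.03, 0.0]]
[[0.02, -0.001, 0.0, 0.04, 0.0], [0.02, -0.001, 0.001, 0.08, 0.0], [0.02, -0.001, 0.001, 0.12, 0.0]]
```

>>> carry_out:
  motion:
    - [0.02, 0.035, -0.018, -0.021, 0.0]
    - [0.02, 0.07, -0.037, -0.041, 0.0]
    - [0.02, 0.105, -0.055, -0.062, 0.0]
    - [0.02, 0.14, -0.073, -0.082, 0.0]
    - [0.02, 0.176, -0.092, -0.103, 0.0]

```text
clock: 21.65
tool_pos: [0.7194, -0.3209, 0.5558]
tool_rot: [[0.079, 0.898, 0.433], [0.965, 0.04, -0.259], [-0.25, 0.439, -0.863]]
ft_force: [1.2, 0.4, -0.9]
grip_width: 0.0337
gripper_force: 63.2
```

>>> carry_out:
  motion:
    - [0.02, 0.035, -0.018, -0.02, 0.0]
    - [0.02, 0.07, -0.036, -0.041, 0.0]
    - [0.02, 0.105, -0.054, -0.061, 0.0]
    - [0.02, 0.14, -0.073, -0.082, 0.0]
    - [0.02, 0.176, -0.093, -0.089, 0.0]

```text
clock: 22.15
tool_pos: [0.6116, -0.132, 0.5506]
tool_rot: [[0.08, 0.896, 0.437], [0.965, 0.041, -0.259], [-0.25, 0.443, -0.861]]
ft_force: [0.3, 1.2, -1.8]
grip_width: 0.0331
gripper_force: 63.3
```

>>> carry_out:
  motion:
    - [0.02, 0.036, -0.02, -0.008, 0.0]
    - [0.02, 0.072, -0.039, -0.015, 0.0]
    - [0.02, 0.108, -0.059, -0.023, 0.0]
    - [0.02, 0.145, -0.079, -0.03, 0.0]
    - [0.02, 0.181, -0.099, -0.038, 0.0]

```text
clock: 22.65
tool_pos: [0.5205, 0.0482, 0.4921]
tool_rot: [[0.079, 0.897, 0.434], [0.965, 0.04, -0.258], [-0.249, 0.439, -0.863]]
ft_force: [-0.1, -0.1, -2.3]
grip_width: 0.0332
gripper_force: 63.3
```

>>> carry_out:
  motion:
    - [0.02, 0.036, -0.02, -0.007, 0.0]
    - [0.02, 0.072, -0.04, -0.014, 0.0]
    - [0.02, 0.108, -0.06, -0.022, 0.0]
    - [0.02, 0.115, -0.073, 0.004, 0.0]
    - [0.02, 0.123, -0.086, 0.03, 0.0]

```text
clock: 23.15
tool_pos: [0.467, 0.1561, 0.3981]
tool_rot: [[0.076, 0.897, 0.436], [0.966, 0.043, -0.256], [-0.248, 0.441, -0.863]]
ft_force: [0.4, 0.3, -2.4]
grip_width: 0.0334
gripper_force: 63.2
```

```bash
python3 st.py; python3 go.py | head -1
```

```text
{'clock': 23.15, 'q': [26.2553, -2.2056, -30.7845, 43.5521, -24.999, 113.2883], 'tool_pos': [0.467, 0.1561, 0.3981], 'tool_rot': [[0.076, 0.8966, 0.4364], [0.9657, 0.0427, -0.256], [-0.2481, 0.4409, -0.8626]], 'ft_force': [0.3785, 0.3049, -2.3838]}
probe tilt 31.203152495768983 az -30.77138528190655 nose [0.58143427 0.08830814 0.17121758]
standoff .15 [0.4542746  0.17257787 0.39817124] .03 [0.50769232 0.14077067 0.29553095]
```

>>> carry_out:
  motion:
    - [0.02, 0, 0, 0, 0]
    - [0.02, 0, 0, 0, 0]

```text
clock: 23.35
tool_pos: [0.4673, 0.1544, 0.3983]
tool_rot: [[0.079, 0.898, 0.433], [0.965, 0.04, -0.259], [-0.25, 0.439, -0.863]]
ft_force: [0.3, -0.2, -1.3]
grip_width: 0.0334
gripper_force: 63.1
```

```bash
python3 st.py; sed -i 's/^plan.*/plan([w,T(.06),T(.03)],.02,[0]*3,step=.04)/' go.py; python3 go.py
```

```text
{'clock': 23.35, 'q': [26.0646, -2.1584, -30.6836, 43.7786, -25.0461, 113.2816], 'tool_pos': [0.4673, 0.1544, 0.3983], 'tool_rot': [[0.0788, 0.8978, 0.4334], [0.9649, 0.0405, -0.2593], [-0.2503, 0.4386, -0.8631]], 'ft_force': [0.3394, -0.249, -1.3094]}
probe tilt 31.147256430599008 az -31.25645170700585 nose [0.58100393 0.08567088 0.17129888]
standoff .15 [0.45550062 0.17394639 0.39837749] .03 [0.50856152 0.14174006 0.2956766 ]
[[0.02, 0.018, -0.01, -0.01, 0.0], [0.02, 0.018, -0.009, 0.02, 0.0], [0.02, 0.017, -0.009, 0.05, 0.0], [0.02, 0.017, -0.009, 0.08, 0.0], [0.02, 0.017, -0.009, 0.11, 0.0]]
```

>>> carry_out:
  motion:
    - [0.02, 0.018, -0.01, -0.01, 0.0]
    - [0.02, 0.018, -0.009, 0.02, 0.0]
    - [0.02, 0.017, -0.009, 0.05, 0.0]
    - [0.02, 0.017, -0.009, 0.08, 0.0]
    - [0.02, 0.017, -0.009, 0.1, 0.0]

```text
clock: 23.85
tool_pos: [0.5056, 0.1441, 0.3042]
tool_rot: [[0.081, 0.897, 0.435], [0.965, 0.039, -0.259], [-0.249, 0.441, -0.862]]
ft_force: [-0.5, 1.5, -1.7]
grip_width: 0.0335
gripper_force: 63.0
```

>>> carry_out:
  motion:
    - [0.02, 0, 0, 0, 0]
    - [0.02, 0, 0, 0, 0]

```text
clock: 24.05
tool_pos: [0.505, 0.1445, 0.305]
tool_rot: [[0.08, 0.897, 0.435], [0.965, 0.039, -0.259], [-0.249, 0.44, -0.862]]
ft_force: [-0.3, 0.1, -1.6]
grip_width: 0.0331
gripper_force: 63.1
```

```bash
python3 st.py; python3 go.py
python3 - <<'E'
from h import *
L=[]
for n,(u,v) in(("wrist",(320,240)),("scene",(314,270))):
    p,d,c=shot(n);np.savez("pics/c"+n,p=p,d=d)
    L.append(p if n=="wrist" else cv2.resize(p[v-48:v+48,u-64:u+64],(640,480),interpolation=cv2.INTER_CUBIC))
save("press",cv2.resize(np.hstack(L),(800,300)))
E
```

```text
{'clock': 24.05, 'q': [23.0043, 5.5922, -36.051, 29.2323, -24.1028, 110.153], 'tool_pos': [0.505, 0.1445, 0.305], 'tool_rot': [[0.0804, 0.8969, 0.4349], [0.9651, 0.0391, -0.259], [-0.2493, 0.4405, -0.8624]], 'ft_force': [-0.2839, 0.12, -1.5983]}
probe tilt 31.22181128303754 az -31.149652512628833 nose [0.61903796 0.07590043 0.07814553]
standoff .15 [0.45489487 0.17383909 0.39810293] .03 [0.50813004 0.14166263 0.29548289]
[[0.02, 0.0, -0.001, -0.037, 0.0], [0.02, 0.001, -0.002, -0.073, 0.0], [0.02, 0.001, -0.003, -0.11, 0.0], [0.02, 0.001, -0.002, -0.08, 0.0], [0.02, 0.0, -0.002, -0.05, 0.0]]
[[0.02, 0.0, 0.0, 0.03, 0.0], [0.02, -0.0, 0.001, 0.06, 0.0]]
```

View pics/press.png

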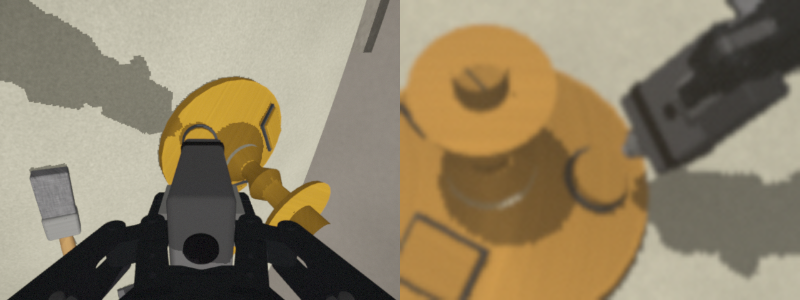

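The composite shows the nose in line with the disc: in the wrist half the disc is centred above the block at (200,135), and in the scene half the nose is at (632,148), heading for the disc at (600,180). Now I creep in.

>>> carry_out:
  motion:
    - [0.02, 0, -0.001, 0.008, 0]
    - [0.02, 0, -0.001, 0.016, 0]
    - [0.02, 0, -0.001, 0.023, 0]
    - [0.02, 0, -0.001, 0.029, 0]
    - [0.02, 0, -0.001, 0.031, 0]

```text
clock: 24.65
tool_pos: [0.5165, 0.1362, 0.275]
tool_rot: [[0.079, 0.898, 0.432], [0.965, 0.04, -0.26], [-0.251, 0.438, -0.863]]
ft_force: [1.3, -0.1, -2.7]
grip_width: 0.0332
gripper_force: 63.2
```

>>> carry_out:
  motion:
    - [0.02, 0, 0, 0, 0]
    - [0.02, 0, 0, 0, 0]

```text
clock: 24.85
tool_pos: [0.5167, 0.1366, 0.276]
tool_rot: [[0.079, 0.898, 0.434], [0.965, 0.04, -0.259], [-0.25, 0.439, -0.863]]
ft_force: [0.6, 0.6, -1.0]
grip_width: 0.0335
gripper_force: 63.2
```

>>> carry_out:
  motion:
    - [0.02, 0, 0, 0.0005, 0]
    - [0.02, 0, 0, 0.001, 0]

```text
clock: 25.05
tool_pos: [0.5172, 0.1364, 0.2755]
tool_rot: [[0.079, 0.897, 0.434], [0.965, 0.04, -0.259], [-0.25, 0.439, -0.863]]
ft_force: [0.6, -0.6, -3.1]
grip_width: 0.0337
gripper_force: 63.2
```

>>> carry_out:
  motion:
    - [0.02, 0, 0, 0.0005, 0]
    - [0.02, 0, 0, 0.001, 0]

```text
clock: 25.25
tool_pos: [0.5175, 0.1361, 0.2744]
tool_rot: [[0.079, 0.898, 0.434], [0.965, 0.041, -0.259], [-0.25, 0.439, -0.863]]
ft_force: [0.1, -0.4, -1.7]
grip_width: 0.0334
gripper_force: 63.2
```

```bash
cat >> st.py <<'E'
F=np.array([.6355,.065,.043]);nose=np.array(s["tool_pos"])+R@[-.0005,-.0003,.263];dd=F-nose
print("gap along",dd@n,"lateral",np.linalg.norm(dd-(dd@n)*n),"Fproj",-np.array(s["ft_force"])@n)
E
python3 st.py
```

```text
{'clock': 25.25, 'q': [21.4904, 8.4714, -37.4518, 24.3881, -23.5706, 108.5185], 'tool_pos': [0.5175, 0.1361, 0.2744], 'tool_rot': [[0.0787, 0.8976, 0.4338], [0.965, 0.0405, -0.259], [-0.25, 0.439, -0.863]], 'ft_force': [0.0933, -0.414, -1.6546]}
probe tilt 31.16027747670484 az -31.1994073469703 nose [0.63131373 0.06747279 0.04745389]
gap along 0.006326998357559355 lateral 0.001856432357110701 Fproj -1.5681130797674094
```

>>> carry_out:
  motion:
    - [0.02, 0, 0.001, 0.001, 0]
    - [0.02, 0, 0.0015, 0.002, 0]
    - [0.02, 0, 0.0015, 0.002, 0]

```text
clock: 25.55
tool_pos: [0.5198, 0.1355, 0.2732]
tool_rot: [[0.079, 0.898, 0.433], [0.965, 0.04, -0.259], [-0.25, 0.439, -0.863]]
ft_force: [-0.4, 0.3, -1.7]
grip_width: 0.0335
gripper_force: 63.2
```

>>> carry_out:
  motion:
    - [0.02, 0, 0, 0.0005, 0]
    - [0.02, 0, 0, 0.001, 0]
    - [0.02, 0, 0, 0.001, 0]

```text
clock: 25.85
tool_pos: [0.5201, 0.1353, 0.2723]
tool_rot: [[0.079, 0.898, 0.433], [0.965, 0.04, -0.259], [-0.25, 0.439, -0.863]]
ft_force: [-0.2, 0.0, -1.8]
grip_width: 0.0333
gripper_force: 63.2
```

>>> carry_out:
  motion:
    - [0.02, 0, 0, 0.0005, 0]
    - [0.02, 0, 0, 0.001, 0]
    - [0.02, 0, 0, 0.001, 0]

```text
clock: 26.15
tool_pos: [0.5206, 0.135, 0.2715]
tool_rot: [[0.079, 0.898, 0.434], [0.965, 0.04, -0.259], [-0.25, 0.439, -0.863]]
ft_force: [0.2, 0.2, -2.0]
grip_width: 0.0335
gripper_force: 63.2
```

```bash
python3 st.py
```

```text
{'clock': 26.15, 'q': [21.2451, 8.9227, -37.3764, 23.9297, -23.4889, 108.2762], 'tool_pos': [0.5206, 0.135, 0.2715], 'tool_rot': [[0.0788, 0.8977, 0.4336], [0.965, 0.0404, -0.2591], [-0.2501, 0.4388, -0.8631]], 'ft_force': [0.199, 0.2321, -2.047]}
probe tilt 31.150042992843783 az -31.22469273060149 nose [0.63429421 0.06640661 0.04449583]
gap along 0.0021907460128639646 lateral 0.0009330998136015152 Fproj -1.7776664844244225
```

>>> carry_out:
  motion:
    - [0.02, 0, 0, 0.0005, 0]
    - [0.02, 0, 0, 0.001, 0]
    - [0.02, 0, 0, 0.001, 0]

```text
clock: 26.45
tool_pos: [0.521, 0.1348, 0.2706]
tool_rot: [[0.079, 0.898, 0.434], [0.965, 0.041, -0.259], [-0.25, 0.439, -0.863]]
ft_force: [-0.9, -0.2, -2.0]
grip_width: 0.0337
gripper_force: 63.2
```

>>> carry_out:
  motion:
    - [0.02, 0, 0, 0.0005, 0]
    - [0.02, 0, 0, 0.001, 0]
    - [0.02, 0, 0, 0.001, 0]

```text
clock: 26.75
tool_pos: [0.5214, 0.1345, 0.2697]
tool_rot: [[0.079, 0.898, 0.434], [0.965, 0.04, -0.259], [-0.25, 0.439, -0.863]]
ft_force: [-0.3, 0.2, -3.1]
grip_width: 0.0336
gripper_force: 63.2
```

>>> carry_out:
  motion:
    - [0.02, 0, 0, 0.0005, 0]
    - [0.02, 0, 0, 0.001, 0]
    - [0.02, 0, 0, 0.001, 0]

```text
clock: 27.05
tool_pos: [0.5219, 0.1343, 0.269]
tool_rot: [[0.079, 0.898, 0.434], [0.965, 0.041, -0.259], [-0.25, 0.439, -0.863]]
ft_force: [-1.5, 0.7, -0.7]
grip_width: 0.0334
gripper_force: 63.4
```

```bash
python3 st.py
```

```text
{'clock': 27.05, 'q': [21.1106, 9.1908, -37.4552, 23.5217, -23.4419, 108.1288], 'tool_pos': [0.5219, 0.1343, 0.269], 'tool_rot': [[0.0787, 0.8976, 0.4337], [0.965, 0.0406, -0.259], [-0.2501, 0.4389, -0.863]], 'ft_force': [-1.4544, 0.6653, -0.6634]}
probe tilt 31.1527825062982 az -31.21465287562499 nose [0.63560298 0.06570068 0.04199799]
gap along -0.0007152182966212683 lateral 0.000997021164761105 Fproj 0.2541743638767033
```

Contact. I press on in 1 mm steps.

>>> carry_out:
  motion:
    - [0.02, 0, 0, 0.0005, 0]
    - [0.02, 0, 0, 0.001, 0]
    - [0.02, 0, 0, 0.001, 0]

```text
clock: 27.35
tool_pos: [0.5223, 0.134, 0.2681]
tool_rot: [[0.079, 0.898, 0.434], [0.965, 0.04, -0.259], [-0.25, 0.439, -0.863]]
ft_force: [-2.5, 0.5, 0.6]
grip_width: 0.0334
gripper_force: 63.5
```

>>> carry_out:
  motion:
    - [0.02, 0, 0, 0.0005, 0]
    - [0.02, 0, 0, 0.001, 0]
    - [0.02, 0, 0, 0.001, 0]

```text
clock: 27.65
tool_pos: [0.5228, 0.1338, 0.2672]
tool_rot: [[0.079, 0.898, 0.434], [0.965, 0.04, -0.259], [-0.25, 0.439, -0.863]]
ft_force: [-2.7, 1.2, 1.1]
grip_width: 0.0333
gripper_force: 63.6
```

>>> carry_out:
  motion:
    - [0.02, 0, 0, 0.0005, 0]
    - [0.02, 0, 0, 0.001, 0]
    - [0.02, 0, 0, 0.001, 0]
    - [0.02, 0, 0, 0.001, 0]

```text
clock: 28.05
tool_pos: [0.5232, 0.1335, 0.2664]
tool_rot: [[0.079, 0.898, 0.434], [0.965, 0.04, -0.259], [-0.25, 0.439, -0.863]]
ft_force: [-2.5, 0.7, 1.8]
grip_width: 0.0333
gripper_force: 63.7
```

```bash
python3 st.py
```

```text
{'clock': 28.05, 'q': [20.9654, 9.4719, -37.5331, 23.1032, -23.3959, 107.9867], 'tool_pos': [0.5232, 0.1335, 0.2664], 'tool_rot': [[0.0788, 0.8976, 0.4337], [0.965, 0.0404, -0.2591], [-0.2501, 0.4389, -0.863]], 'ft_force': [-2.506, 0.7226, 1.7514]}
probe tilt 31.15546903646384 az -31.218600730099148 nose [0.63695504 0.06487574 0.03940347]
gap along -0.003754897703410583 lateral 0.0009841224981618597 Fproj 2.8013980071959574
```

>>> carry_out:
  motion:
    - [0.02, 0, 0, 0, 0]
    - [0.02, 0, 0, 0, 0]
    - [0.02, 0, 0, 0, 0]
    - [0.02, 0, 0, 0, 0]
    - [0.02, 0, 0, 0, 0]

```text
clock: 28.55
tool_pos: [0.5232, 0.1336, 0.2664]
tool_rot: [[0.079, 0.898, 0.434], [0.965, 0.041, -0.259], [-0.25, 0.439, -0.863]]
ft_force: [-2.3, 0.4, 1.6]
grip_width: 0.0332
gripper_force: 63.7
```

>>> carry_out:
  motion:
    - [0.02, 0, 0, 0, 0]
    - [0.02, 0, 0, 0, 0]
    - [0.02, 0, 0, 0, 0]
    - [0.02, 0, 0, 0, 0]
    - [0.02, 0, 0, 0, 0]

```text
clock: 29.05
tool_pos: [0.5232, 0.1335, 0.2664]
tool_rot: [[0.079, 0.898, 0.434], [0.965, 0.04, -0.259], [-0.25, 0.439, -0.863]]
ft_force: [-2.3, 0.5, 1.2]
grip_width: 0.0329
gripper_force: 63.7
```

>>> carry_out:
  motion:
    - [0.02, 0, 0, 0, 0]
    - [0.02, 0, 0, 0, 0]
    - [0.02, 0, 0, 0, 0]
    - [0.02, 0, 0, 0, 0]
    - [0.02, 0, 0, 0, 0]

```text
clock: 29.55
tool_pos: [0.5232, 0.1335, 0.2664]
tool_rot: [[0.079, 0.898, 0.434], [0.965, 0.04, -0.259], [-0.25, 0.439, -0.863]]
ft_force: [-2.1, 1.4, 1.1]
grip_width: 0.0334
gripper_force: 63.7
```

>>> carry_out:
  motion:
    - [0.02, 0, 0, 0, 0]
    - [0.02, 0, 0, 0, 0]
    - [0.02, 0, 0, 0, 0]
    - [0.02, 0, 0, 0, 0]
    - [0.02, 0, 0, 0, 0]

```text
clock: 30.05
tool_pos: [0.5232, 0.1335, 0.2664]
tool_rot: [[0.079, 0.898, 0.434], [0.965, 0.04, -0.259], [-0.25, 0.439, -0.863]]
ft_force: [-1.2, 1.0, 1.8]
grip_width: 0.0336
gripper_force: 63.7
```

>>> carry_out:
  motion:
    - [0.02, 0, 0, 0, 0]
    - [0.02, 0, 0, 0, 0]
    - [0.02, 0, 0, 0, 0]
    - [0.02, 0, 0, 0, 0]
    - [0.02, 0, 0, 0, 0]

```text
clock: 30.55
tool_pos: [0.5232, 0.1335, 0.2664]
tool_rot: [[0.079, 0.898, 0.434], [0.965, 0.04, -0.259], [-0.25, 0.439, -0.863]]
ft_force: [-2.0, 0.0, 1.3]
grip_width: 0.0333
gripper_force: 63.7
```

```bash
python3 st.py
```

```text
{'clock': 30.55, 'q': [20.9659, 9.4707, -37.5344, 23.1023, -23.3975, 107.9853], 'tool_pos': [0.5232, 0.1335, 0.2664], 'tool_rot': [[0.0788, 0.8976, 0.4337], [0.965, 0.0405, -0.2591], [-0.2501, 0.4389, -0.863]], 'ft_force': [-1.9583, 0.0124, 1.329]}
probe tilt 31.157132720721926 az -31.218989194213556 nose [0.63695293 0.06486906 0.03941175]
gap along -0.0037486458697534903 lateral 0.0009754371842437023 Fproj 2.0070822859435697
```

The hold is complete. I retract, and fit the planar arm kinematics from the logged poses so I can choose where to tilt the tool back upright.

>>> carry_out:
  motion:
    - [0.02, 0, 0, -0.01, 0]
    - [0.02, 0, 0, -0.03, 0]
    - [0.02, 0, 0, -0.07, 0]
    - [0.02, 0, 0, -0.11, 0]
    - [0.02, 0, 0, -0.15, 0]

```text
clock: 31.05
tool_pos: [0.4568, 0.1724, 0.397]
tool_rot: [[0.079, 0.898, 0.433], [0.965, 0.04, -0.259], [-0.25, 0.438, -0.863]]
ft_force: [0.1, 0.9, -2.7]
grip_width: 0.0338
gripper_force: 63.3
```

```bash
cat > kin.py <<'E'
import numpy as np
D=[(17.962,-2.699,69.339,.266,-.538,.405),(18.676,-7.786,63.608,.5137,.3002,.3587),(44.673,44.387,89.829,.6998,-.403,.438),(60.145,71.507,98.5,.767,-.439,.414),(44.77,34.995,74.647,.731,-.419,.365),(-32.711,-46.082,71.04,.168,-.094,.405),(-12.543,-58.471,38.874,.236,-.14,.239),(-22.919,-58.657,50.581,.187,-.112,.278),(-10.748,-58.7,43.116,.2119,-.1307,.229),(53.341,71.572,103.752,.7148,-.4332,.5153),(53.4844,71.538,77.7646,.823,-.4962,.5518),(24.383,-10.708,55.723,.5261,-.3194,.2769)]
A=[];y=[]
for a,b,c,X,Y,Z in D:
    q=np.radians([a,a-b,a-b+c]);s,k=np.sin(q),np.cos(q)
    A+=[[1,0,s[0],k[1],s[1],k[2]],[0,1,k[0],-s[1],k[1],-s[2]]];y+=[np.hypot(X,Y),Z]
A=np.array(A);x,*_=np.linalg.lstsq(A,np.array(y),rcond=None)
print("r0,z0,L2,A,B,L",x.round(4),"maxres",abs(A@x-y).max())
def fk(a,b,c):
    q=np.radians([a,a-b,a-b+c]);s,k=np.sin(q),np.cos(q)
    return x@[1,0,s[0],k[1],s[1],k[2]],x@[0,1,k[0],-s[1],k[1],-s[2]]
for t in(30,0):
    for a,b in((-15,-58.7),(-25,-58.7),(-35,-58.7),(-39.4,-58.7),(-39.4,-50),(-39.4,-40),(-39.4,-30),(-39.4,-15)):
        c=90-t-a+b; print(t,a,b,round(c),np.round(fk(a,b,c),3))
E
python3 kin.py; python3 st.py
```

```text
r0,z0,L2,A,B,L [-2.000e-04  2.829e-01  5.217e-01  4.408e-01  7.640e-02  2.905e-01] maxres 0.0003792906212173319
30 -15 -58.7 16 [0.381 0.286]
30 -25 -58.7 26 [0.334 0.323]
30 -35 -58.7 36 [0.28  0.352]
30 -39.4 -58.7 41 [0.255 0.361]
30 -39.4 -50 49 [0.261 0.429]
30 -39.4 -40 59 [0.255 0.506]
30 -39.4 -30 69 [0.236 0.582]
30 -39.4 -15 84 [0.184 0.686]
0 -15 -58.7 46 [0.236 0.247]
0 -25 -58.7 56 [0.188 0.284]
0 -35 -58.7 66 [0.135 0.313]
0 -39.4 -58.7 71 [0.11  0.322]
0 -39.4 -50 79 [0.116 0.39 ]
0 -39.4 -40 89 [0.11  0.467]
0 -39.4 -30 99 [0.091 0.543]
0 -39.4 -15 114 [0.038 0.647]
{'clock': 31.05, 'q': [28.7526, -1.9354, -30.5213, 44.9948, -25.8141, 116.1484], 'tool_pos': [0.4568, 0.1724, 0.397], 'tool_rot': [[0.0788, 0.8982, 0.4326], [0.9649, 0.0403, -0.2594], [-0.2504, 0.4378, -0.8635]], 'ft_force': [0.0988, 0.8554, -2.6718]}
probe tilt 31.101909237945115 az -31.3114153817247 nose [0.57021929 0.1036819  0.16988648]
gap along 0.14784183456018 lateral 0.0010507763814649636 Fproj -2.101669273028112
```

Run:
```python
from h import *
plan([(.309,-.187,.35)],.02,[0],step=.042)
```

```text
[[0.02, -0.035, -0.017, 0.007, 0.0], [0.02, -0.069, -0.034, 0.014, 0.0], [0.02, -0.104, -0.05, 0.021, 0.0], [0.02, -0.139, -0.067, 0.028, 0.0], [0.02, -0.173, -0.084, 0.035, 0.0]]
[[0.02, -0.035, -0.017, 0.007, 0.0], [0.02, -0.07, -0.033, 0.014, 0.0], [0.02, -0.104, -0.05, 0.021, 0.0], [0.02, -0.139, -0.067, 0.028, 0.0], [0.02, -0.174, -0.084, 0.035, 0.0]]
```

>>> carry_out:
  motion:
    - [0.02, -0.035, -0.017, 0.007, 0.0]
    - [0.02, -0.069, -0.034, 0.014, 0.0]
    - [0.02, -0.104, -0.05, 0.021, 0.0]
    - [0.02, -0.139, -0.067, 0.028, 0.0]
    - [0.02, -0.173, -0.084, 0.035, 0.0]

```text
clock: 31.55
tool_pos: [0.3828, -0.008, 0.3718]
tool_rot: [[0.078, 0.898, 0.434], [0.965, 0.041, -0.259], [-0.25, 0.439, -0.863]]
ft_force: [1.2, -0.4, -1.2]
grip_width: 0.0334
gripper_force: 63.3
```

>>> carry_out:
  motion:
    - [0.02, -0.035, -0.017, 0.007, 0.0]
    - [0.02, -0.07, -0.033, 0.014, 0.0]
    - [0.02, -0.104, -0.05, 0.021, 0.0]
    - [0.02, -0.139, -0.067, 0.028, 0.0]
    - [0.02, -0.174, -0.084, 0.035, 0.0]

```text
clock: 32.05
tool_pos: [0.3088, -0.1882, 0.3485]
tool_rot: [[0.079, 0.897, 0.434], [0.965, 0.041, -0.259], [-0.251, 0.439, -0.863]]
ft_force: [0.2, 0.9, -1.2]
grip_width: 0.0336
gripper_force: 63.3
```

>>> carry_out:
  motion:
    - [0.02, 0.018, -0.032, 0.0, 0]
    - [0.02, 0.036, -0.064, 0.01, 0]
    - [0.02, 0.054, -0.096, 0.02, 0]
    - [0.02, 0.072, -0.128, 0.03, 0]
    - [0.02, 0.09, -0.16, 0.04, 0]

```text
clock: 32.55
tool_pos: [0.2606, -0.1589, 0.3289]
tool_rot: [[0.067, 0.914, 0.4], [0.971, 0.033, -0.237], [-0.23, 0.405, -0.885]]
ft_force: [0.5, -0.1, -1.9]
grip_width: 0.0336
gripper_force: 63.4
```

```bash
python3 st.py
```

```text
{'clock': 32.55, 'q': [-31.6111, -28.5331, -58.6867, 32.1187, 0.454, 59.5209], 'tool_pos': [0.2606, -0.1589, 0.3289], 'tool_rot': [[0.0666, 0.9139, 0.4004], [0.9709, 0.0331, -0.2371], [-0.23, 0.4045, -0.8851]], 'ft_force': [0.4655, -0.0574, -1.8561]}
probe tilt 28.544339006249427 az -31.033310368262114 nose [ 0.36560479 -0.22179143  0.09605521]
gap along 0.0864653184317675 lateral 0.3878549327176291 Fproj -1.8352087855899024
```

>>> carry_out:
  motion:
    - [0.02, 0.022, -0.038, 0.024, 0]
    - [0.02, 0.044, -0.076, 0.048, 0]
    - [0.02, 0.066, -0.114, 0.072, 0]
    - [0.02, 0.088, -0.152, 0.096, 0]
    - [0.02, 0.11, -0.19, 0.12, 0]

```text
clock: 33.05
tool_pos: [0.2579, -0.1596, 0.3174]
tool_rot: [[0.06, 0.929, 0.366], [0.976, 0.022, -0.217], [-0.209, 0.37, -0.905]]
ft_force: [0.4, -0.3, -1.3]
grip_width: 0.033
gripper_force: 63.4
```

>>> carry_out:
  motion:
    - [0.02, 0.021, -0.037, 0.026, 0]
    - [0.02, 0.043, -0.074, 0.052, 0]
    - [0.02, 0.064, -0.111, 0.078, 0]
    - [0.02, 0.085, -0.147, 0.104, 0]
    - [0.02, 0.107, -0.184, 0.13, 0]

```text
clock: 33.55
tool_pos: [0.2598, -0.1634, 0.302]
tool_rot: [[0.052, 0.942, 0.331], [0.981, 0.014, -0.195], [-0.188, 0.335, -0.923]]
ft_force: [-0.7, -0.5, -2.2]
grip_width: 0.0332
gripper_force: 63.4
```

>>> carry_out:
  motion:
    - [0.02, 0.02, -0.035, 0.028, 0]
    - [0.02, 0.04, -0.07, 0.056, 0]
    - [0.02, 0.061, -0.105, 0.084, 0]
    - [0.02, 0.081, -0.14, 0.112, 0]
    - [0.02, 0.1, -0.175, 0.14, 0]

```text
clock: 34.05
tool_pos: [0.2695, -0.1738, 0.2775]
tool_rot: [[0.045, 0.954, 0.295], [0.985, 0.007, -0.171], [-0.166, 0.299, -0.94]]
ft_force: [-1.6, 0.2, -1.1]
grip_width: 0.0335
gripper_force: 63.4
```

```bash
python3 st.py
```

```text
{'clock': 34.05, 'q': [-33.3616, -18.2012, -58.6898, 29.5787, 1.1098, 57.9443], 'tool_pos': [0.2695, -0.1738, 0.2775], 'tool_rot': [[0.0446, 0.9544, 0.2953], [0.9852, 0.007, -0.1713], [-0.1655, 0.2986, -0.9399]], 'ft_force': [-1.6001, 0.1607, -1.0935]}
probe tilt 20.773504160688212 az -30.670137531935872 nose [ 0.34682399 -0.21930138  0.03028201]
gap along 0.024739612436250193 lateral 0.40461194117299465 Fproj -0.5051509850274633
```

>>> carry_out:
  motion:
    - [0.02, 0.01, -0.017, -0.03, 0]
    - [0.02, 0.02, -0.034, -0.048, 0]
    - [0.02, 0.042, -0.073, -0.028, 0]
    - [0.02, 0.064, -0.111, -0.008, 0]
    - [0.02, 0.086, -0.149, 0.015, 0]

```text
clock: 34.55
tool_pos: [0.2017, -0.1383, 0.3164]
tool_rot: [[0.039, 0.963, 0.265], [0.989, 0.002, -0.15], [-0.145, 0.268, -0.952]]
ft_force: [-0.2, -0.2, -2.1]
grip_width: 0.0334
gripper_force: 63.5
```

>>> carry_out:
  motion:
    - [0.02, 0.022, -0.038, 0.023, 0]
    - [0.02, 0.044, -0.076, 0.046, 0]
    - [0.02, 0.066, -0.114, 0.069, 0]
    - [0.02, 0.088, -0.152, 0.092, 0]
    - [0.02, 0.11, -0.19, 0.115, 0]

```text
clock: 35.05
tool_pos: [0.1553, -0.1233, 0.3293]
tool_rot: [[0.033, 0.97, 0.241], [0.992, -0.002, -0.13], [-0.126, 0.243, -0.962]]
ft_force: [-1.0, 1.0, -2.7]
grip_width: 0.033
gripper_force: 63.4
```

```bash
python3 st.py
```

```text
{'clock': 35.05, 'q': [-41.2193, -37.5752, -58.6913, 53.3681, 3.4984, 50.2717], 'tool_pos': [0.1553, -0.1233, 0.3293], 'tool_rot': [[0.0332, 0.9699, 0.241], [0.9915, -0.0016, -0.13], [-0.1258, 0.2433, -0.9618]], 'ft_force': [-0.9913, 0.9816, -2.662]}
probe tilt 16.701175715923185 az -29.11994124200425 nose [ 0.21841621 -0.1579907   0.07636013]
gap along 0.10548454189776009 lateral 0.4622442939063987 Fproj -2.1634941124136327
```

>>> carry_out:
  motion:
    - [0.02, 0.028, -0.028, 0.034, 0]
    - [0.02, 0.054, -0.058, 0.068, 0]
    - [0.02, 0.074, -0.088, 0.1, 0]
    - [0.02, 0.093, -0.118, 0.134, 0]
    - [0.02, 0.112, -0.148, 0.168, 0]

```text
clock: 35.55
tool_pos: [0.1439, -0.1061, 0.3305]
tool_rot: [[0.028, 0.976, 0.215], [0.994, -0.005, -0.11], [-0.106, 0.217, -0.97]]
ft_force: [0.2, 0.2, -2.0]
grip_width: 0.0329
gripper_force: 63.4
```

>>> carry_out:
  motion:
    - [0.02, 0.018, -0.03, 0.036, 0]
    - [0.02, 0.035, -0.06, 0.071, 0]
    - [0.02, 0.053, -0.09, 0.107, 0]
    - [0.02, 0.07, -0.12, 0.142, 0]
    - [0.02, 0.088, -0.152, 0.178, 0]

```text
clock: 36.05
tool_pos: [0.1215, -0.1144, 0.3281]
tool_rot: [[0.024, 0.981, 0.192], [0.996, -0.008, -0.086], [-0.083, 0.194, -0.978]]
ft_force: [0.7, 0.1, -2.8]
grip_width: 0.0331
gripper_force: 63.4
```

```bash
python3 st.py
```

```text
{'clock': 36.05, 'q': [-47.8552, -39.3713, -58.6982, 59.4939, 4.8565, 43.5394], 'tool_pos': [0.1215, -0.1144, 0.3281], 'tool_rot': [[0.0241, 0.981, 0.1924], [0.9962, -0.0076, -0.0864], [-0.0833, 0.1938, -0.9775]], 'ft_force': [0.6759, 0.1181, -2.8061]}
probe tilt 12.96480437127865 az -25.433056453222292 nose [ 0.17183549 -0.13765611  0.07097489]
gap along 0.10168822396036499 lateral 0.4964841421174528 Fproj -2.860146259127303
```

>>> carry_out:
  motion:
    - [0.02, 0.001, 0.038, 0.0, 0]
    - [0.02, 0.002, 0.076, 0.02, 0]
    - [0.02, 0.003, 0.115, 0.04, 0]
    - [0.02, 0.003, 0.115, 0.051, 0]

```text
clock: 36.45
tool_pos: [0.2488, -0.1172, 0.3006]
tool_rot: [[0.021, 0.98, 0.196], [0.996, -0.004, -0.086], [-0.084, 0.197, -0.977]]
ft_force: [-0.3, 0.5, -1.0]
grip_width: 0.0331
gripper_force: 63.4
```

>>> carry_out:
  motion:
    - [0.02, 0.014, -0.032, 0.035, 0]
    - [0.02, 0.029, -0.064, 0.071, 0]
    - [0.02, 0.043, -0.096, 0.106, 0]
    - [0.02, 0.058, -0.128, 0.142, 0]

```text
clock: 36.85
tool_pos: [0.2457, -0.1179, 0.2628]
tool_rot: [[0.022, 0.988, 0.155], [0.998, -0.011, -0.068], [-0.066, 0.156, -0.986]]
ft_force: [1.0, -1.0, -1.3]
grip_width: 0.0335
gripper_force: 63.9
```

```bash
python3 st.py
```

```text
{'clock': 36.85, 'q': [-25.8392, -17.8172, -58.6888, 39.3848, 0.3414, 65.1438], 'tool_pos': [0.2457, -0.1179, 0.2628], 'tool_rot': [[0.0218, 0.9877, 0.1549], [0.9976, -0.0113, -0.0684], [-0.0658, 0.156, -0.9856]], 'ft_force': [0.9706, -0.976, -1.2602]}
probe tilt 10.536737263884328 az -25.378000358765007 nose [ 0.28615072 -0.13643277  0.00355428]
gap along 0.0031593950541210555 lateral 0.40517411862318103 Fproj -1.4758125442118215
```

>>> carry_out:
  motion:
    - [0.02, 0.011, -0.023, -0.03, 0]
    - [0.02, 0.021, -0.046, -0.048, 0]
    - [0.02, 0.035, -0.077, -0.012, 0]
    - [0.02, 0.049, -0.108, 0.024, 0]
    - [0.02, 0.063, -0.139, 0.06, 0]

```text
clock: 37.35
tool_pos: [0.192, -0.0932, 0.2958]
tool_rot: [[0.019, 0.992, 0.124], [0.998, -0.013, -0.053], [-0.051, 0.125, -0.991]]
ft_force: [-0.5, -0.5, -1.8]
grip_width: 0.0336
gripper_force: 64.0
```

```bash
python3 st.py
```

```text
{'clock': 37.35, 'q': [-26.199, -27.7523, -58.6955, 51.3016, 0.4027, 64.7494], 'tool_pos': [0.192, -0.0932, 0.2958], 'tool_rot': [[0.0193, 0.9921, 0.1242], [0.9985, -0.0127, -0.0533], [-0.0513, 0.125, -0.9908]], 'ft_force': [-0.5189, -0.4662, -1.8196]}
probe tilt 8.55062031013613 az -25.182945026810433 nose [ 0.22432258 -0.10772883  0.03515222]
gap along 0.036648603255982085 lateral 0.4445453906539118 Fproj -1.7590422434825765
```

>>> carry_out:
  motion:
    - [0.02, 0.013, -0.03, 0.038, 0]
    - [0.02, 0.027, -0.059, 0.076, 0]
    - [0.02, 0.04, -0.089, 0.113, 0]
    - [0.02, 0.054, -0.118, 0.15, 0]
    - [0.02, 0.067, -0.148, 0.185, 0]

```text
clock: 37.85
tool_pos: [0.1963, -0.0972, 0.2844]
tool_rot: [[0.017, 0.996, 0.091], [0.999, -0.014, -0.037], [-0.036, 0.092, -0.995]]
ft_force: [0.6, -0.2, -2.1]
grip_width: 0.0336
gripper_force: 63.9
```

```bash
python3 st.py
```

```text
{'clock': 37.85, 'q': [-26.6652, -24.5952, -58.6995, 50.2562, 0.4592, 64.2456], 'tool_pos': [0.1963, -0.0972, 0.2844], 'tool_rot': [[0.0171, 0.9957, 0.0914], [0.9992, -0.0138, -0.0369], [-0.0355, 0.092, -0.9951]], 'ft_force': [0.5685, -0.1692, -2.09]}
probe tilt 6.438575612470266 az -24.751934471092422 nose [ 0.2200147  -0.10736728  0.02269549]
gap along 0.01405899688748855 lateral 0.45005903176828305 Fproj -2.142656011740487
```

>>> carry_out:
  motion:
    - [0.02, 0.015, -0.034, 0.033, 0]
    - [0.02, 0.029, -0.065, 0.07, 0]
    - [0.02, 0.043, -0.096, 0.105, 0]
    - [0.02, 0.057, -0.128, 0.14, 0]
    - [0.02, 0.073, -0.16, 0.175, 0]

```text
clock: 38.35
tool_pos: [0.1894, -0.0982, 0.2807]
tool_rot: [[0.016, 0.998, 0.061], [1.0, -0.015, -0.021], [-0.02, 0.061, -0.998]]
ft_force: [0.1, 0.4, -2.4]
grip_width: 0.0335
gripper_force: 63.9
```

```bash
python3 st.py
```

```text
{'clock': 38.35, 'q': [-27.8158, -23.7345, -58.6993, 51.382, 0.562, 63.0921], 'tool_pos': [0.1894, -0.0982, 0.2807], 'tool_rot': [[0.0161, 0.998, 0.0609], [0.9997, -0.0149, -0.0211], [-0.0201, 0.0612, -0.9979]], 'ft_force': [0.1278, 0.4304, -2.4324]}
probe tilt 4.464446875341122 az -23.530922746675312 nose [ 0.20509891 -0.10420302  0.01825667]
gap along 0.0008163432371906973 lateral 0.4631266844240428 Fproj -2.420767071328902
```

>>> carry_out:
  motion:
    - [0.02, 0.015, -0.034, 0.03, 0]
    - [0.02, 0.029, -0.065, 0.068, 0]
    - [0.02, 0.043, -0.096, 0.108, 0]
    - [0.02, 0.056, -0.124, 0.148, 0]
    - [0.02, 0.068, -0.152, 0.186, 0]

```text
clock: 38.85
tool_pos: [0.1822, -0.1023, 0.2764]
tool_rot: [[0.015, 0.999, 0.031], [1.0, -0.015, -0.004], [-0.004, 0.031, -1.0]]
ft_force: [-0.3, 0.2, -2.5]
grip_width: 0.0333
gripper_force: 63.9
```

```bash
python3 st.py
```

```text
{'clock': 38.85, 'q': [-29.8254, -22.5965, -58.692, 52.23, 0.6798, 61.0505], 'tool_pos': [0.1822, -0.1023, 0.2764], 'tool_rot': [[0.0152, 0.9994, 0.0312], [0.9999, -0.015, -0.0042], [-0.0038, 0.0313, -0.9995]], 'ft_force': [-0.3219, 0.2204, -2.5292]}
probe tilt 2.5233480213711217 az -18.887796313093485 nose [ 0.19014076 -0.10392733  0.0135046 ]
gap along -0.01327053355218457 lateral 0.47704838954259066 Fproj -2.5101035285252524
```

>>> carry_out:
  motion:
    - [0.02, 0.01, -0.036, 0.026, 0]
    - [0.02, 0.019, -0.067, 0.066, 0]
    - [0.02, 0.028, -0.098, 0.106, 0]
    - [0.02, 0.037, -0.129, 0.146, 0]

```text
clock: 39.25
tool_pos: [0.1611, -0.1229, 0.2735]
tool_rot: [[0.015, 1.0, 0.005], [1.0, -0.015, 0.016], [0.016, 0.005, -1.0]]
ft_force: [-0.1, -0.2, -2.3]
grip_width: 0.0334
gripper_force: 64.0
```

```bash
python3 st.py
python3 - <<'E'
from h import *
plan([(.26,-.16,.36),(.50,-.31,.44)],.02,[0]*2,step=.042)
E
```

```text
{'clock': 39.25, 'q': [-38.0258, -21.818, -58.6985, 53.457, 0.897, 52.8503], 'tool_pos': [0.1611, -0.1229, 0.2735], 'tool_rot': [[0.0153, 0.9999, 0.005], [0.9998, -0.0154, 0.016], [0.016, 0.0048, -0.9999]], 'ft_force': [-0.0516, -0.1994, -2.2931]}
probe tilt 0.931161204407542 az 20.765689054074347 nose [ 0.16211533 -0.1191549   0.01050267]
gap along -0.02404547024094665 lateral 0.508413195508182 Fproj -2.290786150224742
[[0.02, -0.009, 0.025, -0.022, 0.0], [0.02, -0.017, 0.05, -0.043, 0.0], [0.02, -0.026, 0.075, -0.065, 0.0], [0.02, -0.034, 0.1, -0.087, 0.0], [0.02, -0.052, 0.13, -0.097, 0.0]]
[[0.02, -0.018, 0.031, -0.01, 0.0], [0.02, -0.037, 0.061, -0.02, 0.0], [0.02, -0.055, 0.091, -0.03, 0.0], [0.02, -0.073, 0.122, -0.04, 0.0], [0.02, -0.091, 0.152, -0.05, 0.0]]
[[0.02, -0.018, 0.03, -0.011, 0.0], [0.02, -0.036, 0.061, -0.021, 0.0]]
```

>>> carry_out:
  motion:
    - [0.02, -0.009, 0.025, -0.022, 0.0]
    - [0.02, -0.017, 0.05, -0.043, 0.0]
    - [0.02, -0.026, 0.075, -0.065, 0.0]
    - [0.02, -0.034, 0.1, -0.087, 0.0]
    - [0.02, -0.052, 0.13, -0.097, 0.0]

```text
clock: 39.75
tool_pos: [0.2913, -0.1784, 0.3716]
tool_rot: [[0.015, 1.0, 0.006], [1.0, -0.015, 0.015], [0.016, 0.006, -1.0]]
ft_force: [1.0, -0.7, -1.5]
grip_width: 0.0333
gripper_force: 63.9
```

>>> carry_out:
  motion:
    - [0.02, -0.018, 0.031, -0.01, 0.0]
    - [0.02, -0.037, 0.061, -0.02, 0.0]
    - [0.02, -0.055, 0.091, -0.03, 0.0]
    - [0.02, -0.073, 0.122, -0.04, 0.0]
    - [0.02, -0.091, 0.152, -0.05, 0.0]

```text
clock: 40.25
tool_pos: [0.4418, -0.2733, 0.4187]
tool_rot: [[0.015, 1.0, 0.004], [1.0, -0.016, 0.016], [0.017, 0.004, -1.0]]
ft_force: [0.4, -0.7, -1.7]
grip_width: 0.0332
gripper_force: 63.8
```

>>> carry_out:
  motion:
    - [0.02, -0.018, 0.03, -0.011, 0.02]
    - [0.02, -0.04, 0.07, -0.011, 0.04]
    - [0.02, -0.045, 0.083, -0.011, 0.07]
    - [0.02, -0.045, 0.083, -0.011, 0.07]

```text
clock: 40.65
tool_pos: [0.5245, -0.3198, 0.4277]
tool_rot: [[0.085, 0.996, 0.004], [0.996, -0.085, 0.017], [0.017, 0.002, -1.0]]
ft_force: [-0.4, 0.4, -2.0]
grip_width: 0.0333
gripper_force: 63.8
```

```bash
python3 st.py
python3 - <<'E'
from h import *
L=[]
for n,(u,v) in(("wrist",(320,240)),("scene",(270,130))):
    p,d,c=shot(n);np.savez("pics/e"+n,p=p,d=d)
    L.append(p if n=="wrist" else cv2.resize(p[v-75:v+75,u-100:u+100],(640,480),interpolation=cv2.INTER_CUBIC))
save("ret",cv2.resize(np.hstack(L),(800,300)))
c=env.get_calibration("scene");f=K(c)
def proj(P):
    q=np.array(c["rotation"]).T@(np.array(P)-c["xyz"]);x,y=q[:2]/q[2];k=1+c["k1"]*(x*x+y*y);return c["cx"]+f*x*k,c["cy"]+f*y*k
s=env.get_state();R=np.array(s["tool_rot"]);nose=np.array(s["tool_pos"])+R@[-.0005,-.0003,.263]
for P in(nose,[.523,-.3185,.044]): u,v=proj(P);print("in panel",(u-170)*2,(v-55)*2)
E
```

```text
{'clock': 40.65, 'q': [-31.6106, 19.307, 2.1336, 73.1561, 0.9348, 63.2876], 'tool_pos': [0.5245, -0.3198, 0.4277], 'tool_rot': [[0.0854, 0.9963, 0.0037], [0.9962, -0.0855, 0.0169], [0.0172, 0.0022, -0.9999]], 'ft_force': [-0.3829, 0.3628, -1.9718]}
probe tilt 0.8232516406870201 az 24.472183216918832 nose [ 0.52507509 -0.31579     0.16471502]
gap along 0.1255237194581962 lateral 0.3952887844776449 Fproj -1.9686554549154252
in panel 195.7747136983363 89.43057707694959
in panel 200.72017902377638 157.93454502898578
```

View pics/ret.png

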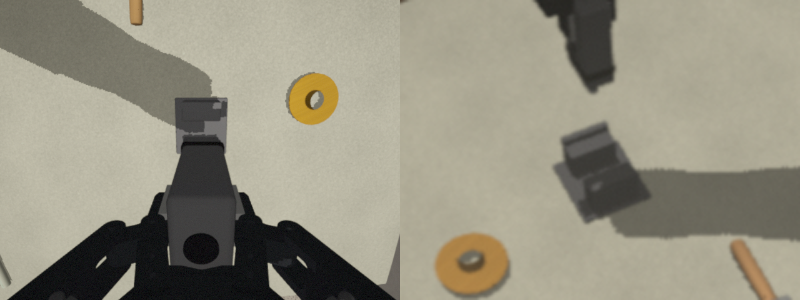

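The panels show the probe upright at the right position: the nose is at (593,90), matching the predicted (596,89), and the stand channel is below at about (600,160). I lower it.

>>> carry_out:
  motion:
    - [0.02, -0.003, -0.001, 0.04, 0]
    - [0.02, -0.0055, -0.002, 0.08, 0]
    - [0.02, -0.0055, -0.002, 0.115, 0]
    - [0.02, -0.0055, -0.002, 0.135, 0]
    - [0.02, -0.0055, -0.002, 0.145, 0]

```text
clock: 41.25
tool_pos: [0.5186, -0.3203, 0.2826]
tool_rot: [[0.085, 0.996, 0.001], [0.996, -0.085, 0.018], [0.018, -0.001, -1.0]]
ft_force: [-0.8, 0.3, -1.3]
grip_width: 0.0332
gripper_force: 63.7
```

>>> carry_out:
  motion:
    - [0.02, 0, 0, 0, 0]
    - [0.02, 0, 0, 0, 0]

```text
clock: 41.45
tool_pos: [0.5205, -0.3213, 0.2861]
tool_rot: [[0.085, 0.996, 0.005], [0.996, -0.085, 0.016], [0.016, 0.004, -1.0]]
ft_force: [-0.1, -0.1, -2.2]
grip_width: 0.0332
gripper_force: 63.7
```

```bash
python3 st.py
```

```text
{'clock': 41.45, 'q': [-31.9241, 23.2769, -11.0796, 55.8559, 0.9206, 62.9403], 'tool_pos': [0.5205, -0.3213, 0.2861], 'tool_rot': [[0.0848, 0.9964, 0.0054], [0.9963, -0.0849, 0.0156], [0.016, 0.004, -0.9999]], 'ft_force': [-0.1381, -0.0592, -2.1649]}
probe tilt 0.88942921095678 az 17.640273880087275 nose [ 0.52159598 -0.31769392  0.0231381 ]
gap along -0.016285003802869878 lateral 0.3994471906140963 Fproj -2.162280257010123
```

>>> carry_out:
  motion:
    - [0.02, -0.0005, 0.001, 0.003, 0]
    - [0.02, -0.001, 0.0015, 0.006, 0]
    - [0.02, -0.001, 0.0015, 0.0075, 0]
    - [0.02, -0.001, 0.0015, 0.0075, 0]

```text
clock: 41.85
tool_pos: [0.522, -0.3222, 0.2774]
tool_rot: [[0.085, 0.996, 0.004], [0.996, -0.085, 0.016], [0.017, 0.003, -1.0]]
ft_force: [0.2, 0.5, -1.4]
grip_width: 0.0333
gripper_force: 63.9
```

>>> carry_out:
  motion:
    - [0.02, 0, 0, 0.001, 0]
    - [0.02, 0, 0, 0.001, 0]
    - [0.02, 0, 0, 0.001, 0]

```text
clock: 42.15
tool_pos: [0.522, -0.3222, 0.2772]
tool_rot: [[0.085, 0.996, 0.005], [0.996, -0.085, 0.016], [0.016, 0.003, -1.0]]
ft_force: [-2.0, 2.0, 6.3]
grip_width: 0.0336
gripper_force: 64.4
```

>>> carry_out:
  motion:
    - [0.02, 0, 0, 0.001, 0]
    - [0.02, 0, 0, 0.001, 0]
    - [0.02, 0, 0, 0.001, 0]

```text
clock: 42.45
tool_pos: [0.522, -0.3221, 0.2771]
tool_rot: [[0.085, 0.996, 0.005], [0.996, -0.085, 0.016], [0.016, 0.004, -1.0]]
ft_force: [-2.5, 2.3, 12.2]
grip_width: 0.0336
gripper_force: 65.1
```

```bash
python3 st.py
```

```text
{'clock': 42.45, 'q': [-31.9154, 23.8637, -11.4613, 54.9022, 0.9231, 62.9571], 'tool_pos': [0.522, -0.3221, 0.2771], 'tool_rot': [[0.0849, 0.9964, 0.0052], [0.9963, -0.085, 0.0158], [0.0162, 0.0038, -0.9999]], 'ft_force': [-2.4719, 2.2931, 12.1564]}
probe tilt 0.8813025847221061 az 18.46434021239112 nose [ 0.52296931 -0.31841837  0.01415462]
gap along -0.025240852702284933 lateral 0.39983467243044096 Fproj 12.180480550751456
```

Seated. Release and withdraw.

>>> carry_out:
  motion:
    - [0.02, 0, 0, -0.0015, 0]
    - [0.034, 0, 0, -0.0015, 0]
    - [0.045, 0, 0, -0.0015, 0]
    - [0.085, 0, 0, -0.0015, 0]
    - [0.085, 0, 0, -0.0015, 0]

```text
clock: 42.95
tool_pos: [0.5218, -0.3222, 0.2765]
tool_rot: [[0.085, 0.996, 0.004], [0.996, -0.085, 0.017], [0.017, 0.002, -1.0]]
ft_force: [-0.0, 0.3, 0.6]
grip_width: 0.0727
gripper_force: 0.0
```

>>> carry_out:
  motion:
    - [0.085, 0, 0, 0, 0]
    - [0.085, 0, 0, 0, 0]
    - [0.085, 0, 0, -0.03, 0]
    - [0.085, 0, 0, -0.07, 0]
    - [0.085, 0, 0, -0.11, 0]

```text
clock: 43.45
tool_pos: [0.5211, -0.3237, 0.3875]
tool_rot: [[0.085, 0.996, 0.003], [0.996, -0.085, 0.017], [0.017, 0.001, -1.0]]
ft_force: [1.0, -0.8, -0.2]
grip_width: 0.085
gripper_force: 0.0
```

>>> carry_out:
  motion:
    - [0.085, 0, 0, -0.045, 0]
    - [0.085, 0.02, -0.04, -0.06, 0]
    - [0.085, 0.04, -0.08, -0.06, 0]
    - [0.085, 0.06, -0.12, -0.06, 0]
    - [0.085, 0.06, -0.12, -0.06, 0]

```text
clock: 43.95
tool_pos: [0.4023, -0.2523, 0.4473]
tool_rot: [[0.085, 0.996, 0.001], [0.996, -0.085, 0.018], [0.018, -0.001, -1.0]]
ft_force: [-0.2, -0.1, 0.1]
grip_width: 0.085
gripper_force: 0.0
```

Run:
```python
from h import *
L=[]
for n in("scene","top"):
    p,d,c=shot(n);X=cloud(c,d);L.append(p)
    H=X[...,2];m=((abs(H-.154)<.008)&(np.hypot(X[...,0]-.523,X[...,1]+.318)<.06)).astype(np.uint8)
    k=max(cv2.findContours(m,0,1)[0],key=cv2.contourArea);print(n,"probe top",cv2.minAreaRect(onplane(c,k.reshape(-1,2),.154)[:,:2].astype(np.float32)),np.median(H[m>0]))
    m=((abs(H-.161)<.006)&(np.hypot(X[...,0]-.697,X[...,1]-.027)<.08)).astype(np.uint8);k=max(cv2.findContours(m,0,1)[0],key=cv2.contourArea);print("pan",cv2.minEnclosingCircle(onplane(c,k.reshape(-1,2),.161)[:,:2].astype(np.float32)))
save("end",cv2.resize(np.hstack(L),(800,300)));s=env.get_state();print(s["clock"],s["grip_width"],s["tool_pos"],s["ft_force"])
```

```text
scene probe top ((0.5262934565544128, -0.31643569469451904), (0.06237216293811798, 0.03538140654563904), 85.82720947265625) 0.1539857940776601
pan ((0.6990427374839783, 0.026439040899276733), 0.04641246423125267)
top probe top ((0.5218701362609863, -0.3166874647140503), (0.05683504045009613, 0.032360464334487915), 84.90908813476562) 0.15261610409432286
pan ((0.6962752938270569, 0.027277253568172455), 0.046049684286117554)
44.05 0.08483966471740513 [ 0.40612672 -0.25461425  0.44806248] [ 0.378581   -0.32497251  0.30246934]
```

View pics/end.png

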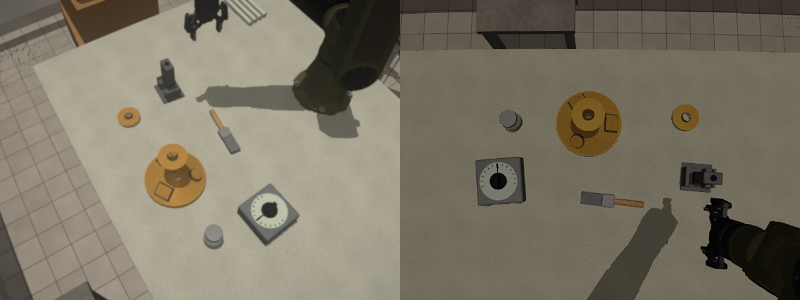

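The probe stands upright in the stand, the pointer is on zero and the candlestick has not moved. I let the arm settle and hand in.

>>> carry_out:
  motion:
    - [0.085, 0, 0, 0, 0]
    - [0.085, 0, 0, 0, 0]
    - [0.085, 0, 0, 0, 0]

```text
clock: 44.35
tool_pos: [0.4075, -0.2555, 0.4472]
tool_rot: [[0.085, 0.996, 0.004], [0.996, -0.085, 0.017], [0.017, 0.002, -1.0]]
ft_force: [0.8, 0.4, 0.0]
grip_width: 0.085
gripper_force: 0.0
```

```bash
python3 -c "from station import env; print(env.close_job())"
```

```text
the job is handed in; nothing more can be done
None
```

The job is handed in at 44.35 s, with no verdict returned: the meter is zeroed, the nose was pressed an estimated 3.6 mm in on the middle of the disc (about 1° off square) and held 2.5 s, the candlestick has not moved, and the probe is upright in its stand, clear of the gripper.

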